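# Put the balance's check weights back in their tray

### The arm

A 7-joint arm with a two-finger parallel gripper is mounted at the origin on the work surface. World frame = base frame: x ahead of the robot, y to its left, z up, the work surface at z = 0. Lengths are in m, angles in rad, forces in N, time in s.
With the tool pointing down it reaches from about 0.425 to 0.925 m from the base axis. Payload 6.8 kg.
Tool frame: the origin (TCP) lies at the centre of the arm's flange, where the gripper is bolted on; the fingertips stand 173 mm ahead of it and the grasp point (between the pads) lies 155 mm ahead of it (r.hold_point_z is the distance from the TCP to the grasp point, in m); z points along the fingers, x is the direction in which the jaws open and shut, and the axes are right-handed (so a half turn about z gives the same grasp; the last joint's range is limited). The gripper opens to 85 mm and grips with 20 to 120 N. Pads are 22 mm wide; open, the fingers measure 114 mm over their backs; the gripper's body (76 mm by 85 mm) begins 54 mm behind the grasp point. The pads swing forward as they close: fully open they stand 13 mm farther back than shut.
Start: joints at [1.068, 0.477, 0.022, 1.555, -0.011, 1.109, -0.083], TCP at [0.26, -0.623, 0.405] pointing down, gripper open.
Joint ranges: [-2.96, 2.96], [-0.34, 2.1], [-1.41, 1.46], [0.24, 2.44], [-1.37, 4.51], [0.17, 1.92], [-2.96, 2.96]. Speed limits (rad/s): [2.39, 2.39, 3.14, 3.14, 3.14, 3.14, 3.14].

### API

Orientations are given as a rotation vector (axis times angle).
In Python, from bench import r gives the robot as it stands.
- The arm moves only by the tool apply_moves, never from a script. Its arguments are lists of equal length, an entry for each row: "dp": the shift along the tool's x, y, z scaled (see below), a list of three; "twist": the turn, a rotation vector about the tool's x, y, z scaled (see below), a list of three; "jaw": the closure in counts, from 0 (fully open) to 255 (shut). In form: {"dp": [[x, y, z], ...], "twist": [[rx, ry, rz], ...], "jaw": [jaw, ...]}. A call has 1 to 20 rows; each row shifts and turns the pose as measured when the row begins, along the tool's axes as they then stand; what a row does not reach is not made up. The controller multiplies each number of a shift by 12 cm and each number of a turn by 120 degrees. A row lasts 1/10 s, in which the tool goes at most 50 mm and 8.59 degrees, less where a joint would pass 70% of its speed; a pose out of reach is approached as far as the arm can. A call with a number of a shift or a turn outside -1 to 1 is refused whole. A call with a gripper value outside its range is refused whole. The fingers move at their own pace and stop on an object; "grip_force" is the grip in N (left out, the last holds). Time passes only in rows, so rows that do not move let the fingers close. It gives the time, the measured TCP pose, the force and the opening at its end, in the units of the state.
- r.get_obs(): the state, without advancing time (a new reading comes with each control period).
- r.grab_frame(name): name is "scene" or "top"; returns a dict with "color" (400x640x3 uint8, red, green, blue), "z_map" (400x640 float32, m along the optical axis (not along the pixel's ray), 0 where there is no reading), "intrinsics" (3x3 intrinsics, pixels), "dist_coeffs" ([k1, k2, p1, p2, k3] as OpenCV has them; the pictures are not rectified), "R" (3x3) and "t" (3): a world point X has camera coordinates R X + t. Camera axes: x right, y down, z forward; pixel columns grow to the right and rows downward; lengths in m; the calibration is good to about 2 mm. A picture is of the moment at which its call begins.
- r.hand_in(): hands the job in, once; it reports no verdict.
The state is a dict: "clock": time; "joints": joint angles; "qvel": joint speeds; "tau": joint torques, N m; "tcp_pos": TCP position; "orientation": TCP orientation; "contact_force": force on the tool from outside, world axes, zero at the start; "moment": the same for the moment, N m; "grip_width": finger opening in m.
Only numpy, scipy, OpenCV 4.12 (cv2) and the standard library are available. Lean on these libraries where they do the work, as an engineer would, in place of code of your own. Each camera call takes 0.05 s, during which the arm holds its last target.

### The job

Put the three knobbed steel check weights back into the cups of the wooden weight tray, each in its own: the smallest weight in the narrowest cup, the middle-sized in the middle-sized cup, the largest in the widest. Stand each upright on the floor of its cup, set down gently and not dropped. The plain steel cylinder and the steel ring, which have no knob, are not weights: leave them, the beaker and the jar where they are.

Things in the scene. Friction and masses are not known exactly. Their poses are not given: they have to be found in the camera images.
- weight_small: Smallest steel check weight, loose and upright: a round body 28 mm in diameter and 26 mm high, then a neck 9.6 mm thick and 8 mm high, then a round lifting knob 16 mm in diameter and 16 mm high; 50 mm high in all, about 150 g. Origin: centre of the underside, z up along its axis.
- weight_medium: Middle-sized steel check weight, loose and upright: a round body 40 mm in diameter and 30 mm high, then a neck 12.0 mm thick and 8 mm high, then a round lifting knob 20 mm in diameter and 16 mm high; 54 mm high in all, about 340 g. Origin: centre of the underside, z up along its axis.
- weight_large: Largest steel check weight, loose and upright: a round body 54 mm in diameter and 34 mm high, then a neck 15.6 mm thick and 8 mm high, then a round lifting knob 26 mm in diameter and 16 mm high; 58 mm high in all, about 680 g. Origin: centre of the underside, z up along its axis.
- cup_small: Narrowest of the three round grey plastic cups standing in a row in the wooden weight tray (fixed; tray 250 x 92 mm, rim 18 mm high, seen as a pale frame round the cups). Mouth 46 mm inside, wall 3 mm, 20 mm high, inner floor 4 mm above its underside. Neighbouring cups stand 78 mm apart; the cups' order in the row varies. Origin: centre of the underside (6 mm above the bench), z up.
- cup_medium: Middle-sized of the three round grey plastic cups standing in a row in the wooden weight tray (fixed; tray 250 x 92 mm, rim 18 mm high, seen as a pale frame round the cups). Mouth 58 mm inside, wall 3 mm, 20 mm high, inner floor 4 mm above its underside. Neighbouring cups stand 78 mm apart; the cups' order in the row varies. Origin: centre of the underside (6 mm above the bench), z up.
- cup_large: Widest of the three round grey plastic cups standing in a row in the wooden weight tray (fixed; tray 250 x 92 mm, rim 18 mm high, seen as a pale frame round the cups). Mouth 72 mm inside, wall 3 mm, 20 mm high, inner floor 4 mm above its underside. Neighbouring cups stand 78 mm apart; the cups' order in the row varies. Origin: centre of the underside (6 mm above the bench), z up.
- plain_cylinder: Look-alike that stays: plain steel cylinder with a flat top and no knob, 40 mm in diameter, 44 mm high, 435 g, loose. Origin: centre of the underside, z up.
- steel_ring: Look-alike that stays: steel ring with a 24 mm hole through it and no knob, 54 mm in diameter, 30 mm high, 435 g, loose. Origin: centre of the underside, z up.
- beaker: Bystander: small white plastic beaker, open at the top, 60 mm in diameter at the rim, 60 mm high, 60 g, loose. Origin: centre of the underside, z up.
- jar: Bystander: squat amber glass jar with a black cap, 56 mm in diameter, 62 mm high, 160 g, loose. Origin: centre of the underside, z up.
Things that resemble listed ones, but are neither listed nor needed, are in the scene too. What is shaped like the plain_cylinder but blue or green is not meant.

How it is judged:
At the end, for the whole second after the job is handed in: Each weight stands released and at rest in the cup of its size: tilt under 0.15 rad, underside within 4 mm of the cup floor, axes within 13 mm. Plain cylinder, ring, beaker and jar are upright, at rest and within 30 mm of where they began (horizontal distance between weight_small and cup_small below 0.013 m and z of weight_small in the frame of cup_small below 0.008 m and angle between each of weight_small, weight_medium, weight_large's own z axis and vertical below 0.15 rad and linear speed of each of weight_small, weight_medium, weight_large, plain_cylinder, steel_ring, beaker, jar below 0.02 m/s and horizontal distance between weight_medium and cup_medium below 0.013 m and z of weight_medium in the frame of cup_medium below 0.008 m and horizontal distance between weight_large and cup_large below 0.013 m and z of weight_large in the frame of cup_large below 0.008 m and distance of each of plain_cylinder, steel_ring, beaker, jar from where it was at the start of the episode below 0.03 m and angle between each of plain_cylinder, steel_ring, beaker, jar's own z axis and vertical below 0.2 rad); the robot touches nothing.
It fails at once if a weight is dropped, thrown or knocked (moves faster than 0.5 m/s out of the fingers) ((linear speed of weight_small above 0.5 m/s and contact force between the fingers and weight_small below 0.05 N) or (linear speed of weight_medium above 0.5 m/s and contact force between the fingers and weight_medium below 0.05 N) or (linear speed of weight_large above 0.5 m/s and contact force between the fingers and weight_large below 0.05 N)).
It fails at once if the plain cylinder or the ring is moved more than 30 mm or knocked over ((distance of plain_cylinder from where it was at the start of the episode above 0.03 m or angle between plain_cylinder's own z axis and vertical above 0.5 rad) or (distance of steel_ring from where it was at the start of the episode above 0.03 m or angle between steel_ring's own z axis and vertical above 0.5 rad)).
It fails at once if the beaker or the jar is moved more than 30 mm or knocked over ((distance of beaker from where it was at the start of the episode above 0.03 m or angle between beaker's own z axis and vertical above 0.5 rad) or (distance of jar from where it was at the start of the episode above 0.03 m or angle between jar's own z axis and vertical above 0.5 rad)).
It also fails if it takes over 88 s, if anything falls off the work surface, if the arm or the gripper's body presses on something with over 40 N, if the wrist force passes 120 N, or if a joint passes its speed limit or range.

## Working session

There is one attempt and no reset: what is moved stays moved. The work goes in short steps, Python scripts to look and compute and a tool call to move; the robot and the scene stay as the last step left them, time stands still between calls to the robot, and variables do not carry over. Pictures are saved under pics/ and viewed, and the job is handed in when it is done.

Besides the shell and the picture viewer there is one more tool, called after "Request:" in YAML: its name, and indented under it one key for each argument. apply_moves: Moves the arm, as the interface text tells. Shifts and turns lie within -1 to 1; 1 stands for 12 cm of shift or 120 degrees of turn. Its arguments: {"type":"object","properties":{"dp":{"type":"array"},"twist":{"type":"array"},"jaw":{"type":"array"},"grip_force":{"type":"number"}},"required":["dp","twist","jaw"]}

```bash
mkdir -p pics
cat > h.py <<'E'
from bench import r
import numpy as np, cv2
def grab(n,tag):
    f=r.grab_frame(n); cv2.imwrite(f'pics/{tag}.png',cv2.cvtColor(f['color'],cv2.COLOR_RGB2BGR)); return f
def ray(f,uv):
    K=np.array(f['intrinsics']);D=np.array(f['dist_coeffs'],float)
    n=cv2.undistortPoints(np.array(uv,float).reshape(-1,1,2),K,D).reshape(-1,2)
    R=np.array(f['R']);t=np.array(f['t']).ravel()
    d=np.c_[n,np.ones(len(n))]@R
    return -R.T@t,d
def onplane(f,uv,z):
    c,d=ray(f,uv); s=(z-c[2])/d[:,2]; return c+d*s[:,None]
E
python3 - <<'E'
from h import *
import pickle
print(r.get_obs(), r.hold_point_z)
fs={n:grab(n,n+'0') for n in('scene','top')}
pickle.dump(fs,open('f0.pkl','wb'))
for n,f in fs.items():
    print(n,f['intrinsics'],f['dist_coeffs'],-np.array(f['R']).T@f['t'],f['R'])
E
```

```text
{'clock': 0.0, 'joints': array([ 1.06789948,  0.47776953,  0.02236905,  1.55648196, -0.01144299,
        1.10926838, -0.08307759]), 'qvel': array([ 8.78394890e-05, -6.01260331e-04,  3.83811706e-04, -6.15973608e-04,
        1.43778826e-03, -6.80913213e-04, -5.64213042e-04]), 'tau': array([-6.05722598e-04, -5.96462131e+01,  1.60788640e+00, -2.81199753e+01,
        1.25403993e-02,  9.31255810e-03, -3.09694235e-05]), 'tcp_pos': array([ 0.25949442, -0.62281871,  0.40373363]), 'orientation': array([-2.61331588e+00,  1.74211845e+00,  2.50864478e-03]), 'contact_force': array([ 0.15091217,  0.61497403, -0.69542444]), 'moment': array([ 0.00649983,  0.03710535, -0.05158788]), 'grip_width': 0.08565631382259631} 0.1547
scene [[485.95207486   0.         320.49054504]
 [  0.         485.95207486 206.87586976]
 [  0.           0.           1.        ]] [-0.11753202  0.          0.          0.          0.        ] [1.34882324 0.42057553 0.77094988] [[-0.45108946  0.89229476 -0.01812078]
 [ 0.55333711  0.2636875  -0.79011831]
 [-0.70024021 -0.36644095 -0.61268645]]
top [[445.88945476   0.         322.47128026]
 [  0.         445.88945476 190.55192623]
 [  0.           0.           1.        ]] [0.01541567 0.         0.         0.         0.        ] [0.41946826 0.01940184 1.21027645] [[-0.01426182 -0.99989209  0.0035226 ]
 [-0.99319381  0.01375882 -0.11565788]
 [ 0.11559694 -0.00514812 -0.99328286]]
```

```bash
ls
```

```text
f0.pkl
h.py
pics
```

View pics/top0.png

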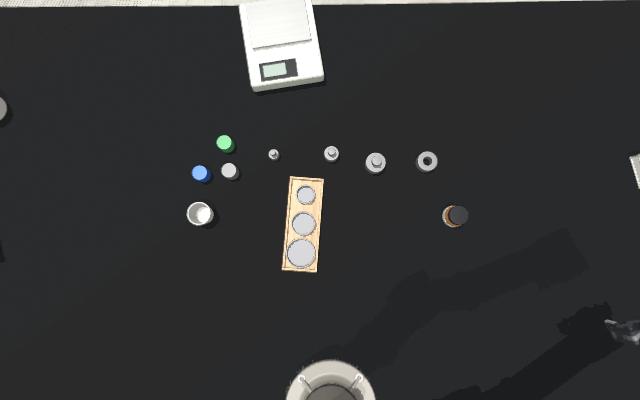

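View pics/scene0.png

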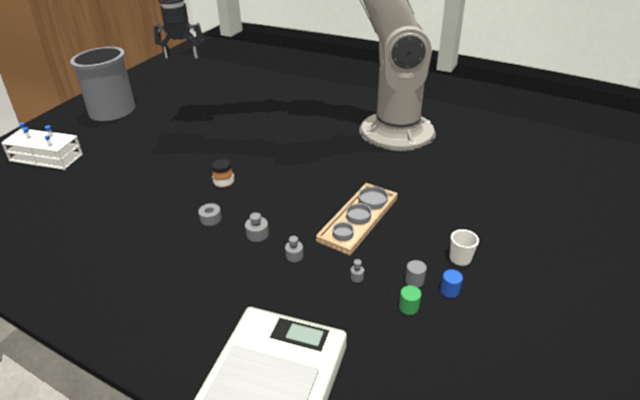

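Candidates (top view): small weight (273,154), medium (331,153), large (376,162). Look-alikes without a knob: ring (427,161), plain cylinder (229,171), blue (201,173), green (225,143). Next I'll check them in a close crop and measure.

Run:
```python
from h import *
import pickle
fs=pickle.load(open('f0.pkl','rb'))
t=cv2.cvtColor(fs['top']['color'],cv2.COLOR_RGB2BGR); s=cv2.cvtColor(fs['scene']['color'],cv2.COLOR_RGB2BGR)
a=cv2.resize(t[135:280,215:445][:, :],None,fx=3.4,fy=3.4,interpolation=cv2.INTER_CUBIC)
cv2.imwrite('pics/ct.png',a[:600])
b=cv2.resize(s[170:300,190:430],None,fx=3.3,fy=3.3,interpolation=cv2.INTER_CUBIC)
cv2.imwrite('pics/cs.png',b)
f=fs['top'];Z=f['z_map']
for n,u,v,h in(('s',273,154,.05),('m',331,153,.054),('l',376,162,.058),('ring',427,161,.03),('cyl',229,171,.044),('cs',306,195,.01),('cm',304,224,.01),('cl',301,253,.01)):
    c,d=ray(f,[[u,v]]); p=c+d[0]*Z[v,u]; print(n,p.round(4),h)
# masks: everything differing from dark bench
g=cv2.cvtColor(t,cv2.COLOR_BGR2GRAY); m=(g>75).astype('uint8')
N,L,S,C=cv2.connectedComponentsWithStats(m)
for i in range(1,N):
    if 30<S[i,4]<3000 and 130<C[i,1]<280 and 180<C[i,0]<480: print(i,S[i],C[i].round(2))
```

```text
s [0.653  0.1424 0.0529] 0.05
m [ 0.6529 -0.0104  0.0565] 0.054
l [ 0.6267 -0.1278  0.0593] 0.058
ring [ 0.6377 -0.2752  0.0028] 0.03
cyl [0.6099 0.2587 0.0485] 0.044
cs [0.5473 0.0578 0.0131] 0.01
cm [0.4694 0.0641 0.0103] 0.01
cl [0.3924 0.0728 0.0087] 0.01
3 [216 135  16  17 205] [223.81 142.56]
4 [324 146  15  16 186] [330.87 153.26]
5 [268 149  11  11  93] [273.08 153.92]
6 [416 151  22  21 302] [426.67 160.96]
7 [365 152  21  21 340] [374.99 162.34]
9 [221 163  16  16 194] [228.3  170.13]
10 [191 165  16  16 185] [198.9  172.25]
12 [186 202  28  24 512] [199.17 213.44]
13 [442 205  19  22 142] [447.7  217.08]
```

View pics/ct.png

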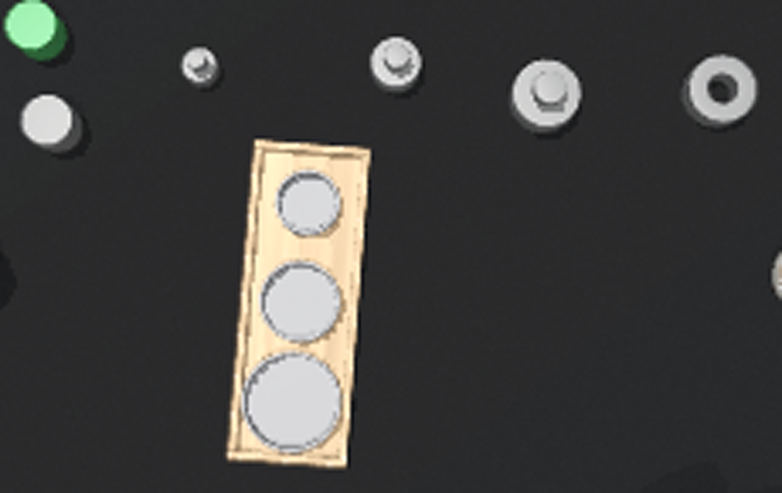

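View pics/cs.png

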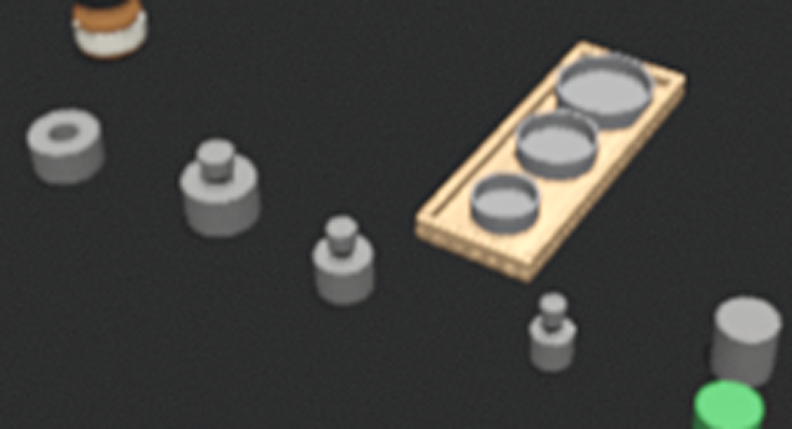

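The knobs confirm the choice. In the top crop the three weights show knobs, while the ring shows a hole and the cylinder a flat top. The cups run small (306,195), medium (304,224), large (301,253). Now the precise measurement.

```bash
cat > meas.py <<'E'
from h import *
def circ(P):
    A=np.c_[2*P[:,:2],np.ones(len(P))]; s=np.linalg.lstsq(A,(P[:,:2]**2).sum(1),rcond=None)[0]
    return s[:2],np.sqrt(s[2]+s[0]**2+s[1]**2)
def blob(mask,u,v):
    N,L,S,C=cv2.connectedComponentsWithStats(mask.astype('uint8'))
    l=L[v,u]; cs,_=cv2.findContours((L==l).astype('uint8'),cv2.RETR_EXTERNAL,cv2.CHAIN_APPROX_NONE)
    return max(cs,key=len).reshape(-1,2).astype(float)
E
python3 - <<'E'
from meas import *
import pickle
fs=pickle.load(open('f0.pkl','rb'))
f=fs['top']; k=4
big=cv2.resize(f['color'],None,fx=k,fy=k,interpolation=cv2.INTER_CUBIC)
hsv=cv2.cvtColor(big,cv2.COLOR_RGB2HSV); g=hsv[...,2]
for n,u,v,z,R in(('s',273,154,.026,14),('m',331,153,.03,20),('l',375,162,.034,27),('ring',420,161,.03,27),('cyl',228,170,.044,20),('beaker',200,203,.06,30)):
    c=blob(g>90,u*k+2,v*k+2); P=onplane(f,(c+.5)/k-.5,z); print(n,circ(P)[0].round(4),circ(P)[1].round(4),R)
for n,u,v,R in(('cs',306,195,26),('cm',304,224,32),('cl',301,253,39)):
    # cup: low saturation
    c=blob(hsv[...,1]<45,u*k+2,v*k+2); 
    for z in(.026,): P=onplane(f,(c+.5)/k-.5,z); print(n,circ(P)[0].round(4),circ(P)[1].round(4),P.min(0).round(4),P.max(0).round(4),R)
# scene: knob top & body via depth points
for nm in('top','scene'):
    f=fs[nm];Z=f['z_map'];vv,uu=np.mgrid[:400,:640]
    c,d=ray(f,np.c_[uu.ravel(),vv.ravel()]); P=c+d*Z.ravel()[:,None]
    for n,x,y,h in(('s',.653,.142,.05),('m',.653,-.010,.054),('l',.627,-.128,.058),('ring',.638,-.25,.03),('cyl',.61,.26,.044)):
        q=P[(np.hypot(P[:,0]-x,P[:,1]-y)<.05)&(P[:,2]>.015)]
        k2=q[q[:,2]>h-.005]; print(nm,n,'top',len(k2),((k2[:,:2].min(0)+k2[:,:2].max(0))/2).round(4),k2.mean(0).round(4))
E
```

```text
s [0.6593 0.1451] 0.014 14
m [ 0.6587 -0.0108] 0.0201 20
l [ 0.6313 -0.129 ] 0.027 27
ring [ 0.6337 -0.2685] 0.027 27
cyl [0.6136 0.2616] 0.0202 20
beaker [0.4989 0.3319] 0.0324 30
cs [0.5485 0.0603] 0.0258 [0.5222 0.0349 0.026 ] [0.5746 0.0858 0.026 ] 26
cm [0.4712 0.0673] 0.0317 [0.4388 0.0353 0.026 ] [0.503  0.0996 0.026 ] 32
cl [0.3936 0.0744] 0.0387 [0.3542 0.0355 0.026 ] [0.433  0.1132 0.026 ] 39
top s top 30 [0.6594 0.1443] [0.659  0.1446 0.0499]
top m top 43 [ 0.6588 -0.0106] [ 0.6587 -0.0109  0.0544]
top l top 75 [ 0.6311 -0.1294] [ 0.6313 -0.1289  0.058 ]
top ring top 248 [ 0.6343 -0.2678] [ 0.6335 -0.268   0.0301]
top cyl top 175 [0.6135 0.2608] [0.6137 0.2604 0.0438]
scene s top 40 [0.659  0.1452] [0.6614 0.1451 0.0498]
scene m top 54 [ 0.6589 -0.0108] [ 0.6603 -0.0106  0.0539]
scene l top 74 [ 0.6312 -0.1299] [ 0.6328 -0.1287  0.0584]
scene ring top 225 [ 0.6321 -0.2666] [ 0.634  -0.2674  0.0305]
scene cyl top 219 [0.6143 0.2612] [0.6161 0.261  0.0436]
```

```bash
cat > plan.py <<'E'
from h import *
from scipy.spatial.transform import Rotation as Ro
def goal(p,yaw=-95.2,tilt=0.):
    """p: grasp point world; tilt deg: fingers lean toward base (-x)"""
    a=np.deg2rad(yaw);x=np.array([np.cos(a),np.sin(a),0]);z=np.array([0,0,-1.]);y=np.cross(z,x)
    R=Ro.from_matrix(np.c_[x,y,z])
    h=np.array([np.sin(a),-np.cos(a),0])  # horizontal dir perpendicular to jaws
    if h[0]>0:h=-h
    zt=np.array([0,0,-1.])*np.cos(np.deg2rad(tilt))+h*np.sin(np.deg2rad(tilt))
    R=Ro.from_matrix(np.c_[x,np.cross(zt,x),zt])
    return np.array(p)-R.apply([0,0,r.hold_point_z]),R
def show(p,**k):
    o=r.get_obs(); R0=Ro.from_rotvec(o['orientation']); T,R=goal(p,**k)
    dr=(R0.inv()*R).as_rotvec()
    d=T-o['tcp_pos']
    print('t',round(o['clock'],2),'gp',(o['tcp_pos']+R0.apply([0,0,r.hold_point_z])).round(4),'w',round(o['grip_width'],4),'F',o['contact_force'].round(1))
    print('twist total/120deg',(np.rad2deg(dr)/120).round(4),' min rows',np.rad2deg(np.linalg.norm(dr))/8.59)
    print('dp total now-axes/12cm',(R0.inv().apply(d)/.12).round(4),' goal-axes',(R.inv().apply(d)/.12).round(4),'|d|mm',np.linalg.norm(d)*1000, 'tcp goal',T.round(3))
E
python3 -c "
from plan import *
show([.631,-.129,.2],tilt=15)"
```

```text
t 0.1 gp [ 0.2594 -0.6226  0.2491] w 0.0856 F [-0.1 -0.1  0.6]
twist total/120deg [-0.1223 -0.0296  0.2306]  min rows 3.6694027852332214
dp total now-axes/12cm [-2.4519 -4.7356  0.4567]  goal-axes [-4.3791 -3.0573 -0.3498] |d|mm 642.2655814211176 tcp goal [ 0.671 -0.133  0.349]
```

Request:
apply_moves:
  dp:
    - [0,0,0]
    - [0,0,0]
    - [0,0,0]
    - [0,0,0]
    - [0,0,0]
    - [-0.27,-0.19,-0.022]
    - [-0.27,-0.19,-0.022]
    - [-0.27,-0.19,-0.022]
    - [-0.27,-0.19,-0.022]
    - [-0.27,-0.19,-0.022]
    - [-0.27,-0.19,-0.022]
    - [-0.27,-0.19,-0.022]
    - [-0.27,-0.19,-0.022]
    - [-0.27,-0.19,-0.022]
    - [-0.27,-0.19,-0.022]
    - [-0.27,-0.19,-0.022]
    - [-0.27,-0.19,-0.022]
    - [-0.27,-0.19,-0.022]
    - [-0.27,-0.19,-0.022]
    - [0,0,0]
  twist:
    - [-0.03,-0.007,0.058]
    - [-0.03,-0.007,0.058]
    - [-0.03,-0.007,0.058]
    - [-0.03,-0.007,0.058]
    - [0,0,0]
    - [0,0,0]
    - [0,0,0]
    - [0,0,0]
    - [0,0,0]
    - [0,0,0]
    - [0,0,0]
    - [0,0,0]
    - [0,0,0]
    - [0,0,0]
    - [0,0,0]
    - [0,0,0]
    - [0,0,0]
    - [0,0,0]
    - [0,0,0]
    - [0,0,0]
  jaw: [0,0,0,0,0,0,0,0,0,0,0,0,0,0,0,0,0,0,0,0]
  grip_force: 60

```text
clock: 2.1
tcp_pos: [0.6269, -0.1853, 0.3517]
orientation: [2.032, -2.172, -0.291]
contact_force: [-0.2, 0.8, -0.2]
grip_width: 0.0854
```

```bash
python3 -c "
from plan import *
show([.631,-.129,.12],tilt=15); print(r.get_obs()['joints'].round(2))"
```

```text
t 2.1 gp [ 0.5894 -0.1796  0.2017] w 0.0854 F [-0.2  0.8 -0.2]
twist total/120deg [-0.007   0.007   0.0124]  min rows 0.22118009779444717
dp total now-axes/12cm [-0.4488 -0.4947  0.5919]  goal-axes [-0.4701 -0.4914  0.5779] |d|mm 107.09499752795598 tcp goal [ 0.671 -0.133  0.269]
[ 0.2   0.55 -0.01  1.57  0.02  1.27 -1.46]
```

Request:
apply_moves:
  dp:
    - [-0.12,-0.126,0.147]
    - [-0.12,-0.126,0.147]
    - [-0.12,-0.126,0.147]
    - [-0.12,-0.126,0.147]
    - [0,0,0]
  twist:
    - [-0.007,0.007,0.012]
    - [0,0,0]
    - [0,0,0]
    - [0,0,0]
    - [0,0,0]
  jaw: [0,0,0,0,0]

```text
clock: 2.6
tcp_pos: [0.6733, -0.13, 0.2661]
orientation: [2.013, -2.171, -0.287]
contact_force: [-0.2, -0.9, 0.1]
grip_width: 0.0856
```

```bash
python3 -c "
from plan import *
show([.631,-.129,.056],tilt=15); print(r.get_obs()['joints'].round(2))"
```

```text
t 2.6 gp [ 0.6345 -0.1257  0.1164] w 0.0856 F [-0.2 -0.9  0.1]
twist total/120deg [-0.0032  0.0021  0.0074]  min rows 0.11660238663137946
dp total now-axes/12cm [ 0.0279 -0.1096  0.4939]  goal-axes [ 0.0239 -0.1133  0.4932] |d|mm 60.79694070991168 tcp goal [ 0.671 -0.133  0.205]
[ 0.12  0.7  -0.02  1.53  0.01  1.17 -1.56]
```

Request:
apply_moves:
  dp:
    - [0.006,-0.028,0.12]
    - [0.006,-0.028,0.12]
    - [0.006,-0.028,0.12]
    - [0.006,-0.028,0.12]
    - [0,0,0]
  twist:
    - [-0.003,0.002,0.007]
    - [0,0,0]
    - [0,0,0]
    - [0,0,0]
    - [0,0,0]
  jaw: [0,0,0,0,0]

```text
clock: 3.1
tcp_pos: [0.6693, -0.1381, 0.2042]
orientation: [1.989, -2.182, -0.284]
contact_force: [-0.4, 0.4, 0.1]
grip_width: 0.0852
```

```bash
python3 -c "
from plan import *
show([.631,-.129,.056],tilt=15)
f=grab('scene','g1'); a=cv2.imread('pics/g1.png')[120:300,130:400]; cv2.imwrite('pics/g1c.png',cv2.resize(a,None,fx=2.9,fy=2.9))"
```

```text
t 3.1 gp [ 0.6297 -0.1346  0.0547] w 0.0852 F [-0.4  0.4  0.1]
twist total/120deg [-0.001  -0.0002 -0.001 ]  min rows 0.019472277420174898
dp total now-axes/12cm [-0.0466 -0.0058 -0.0124]  goal-axes [-0.0466 -0.0058 -0.0124] |d|mm 5.822782453680403 tcp goal [ 0.671 -0.133  0.205]
```

View pics/g1c.png

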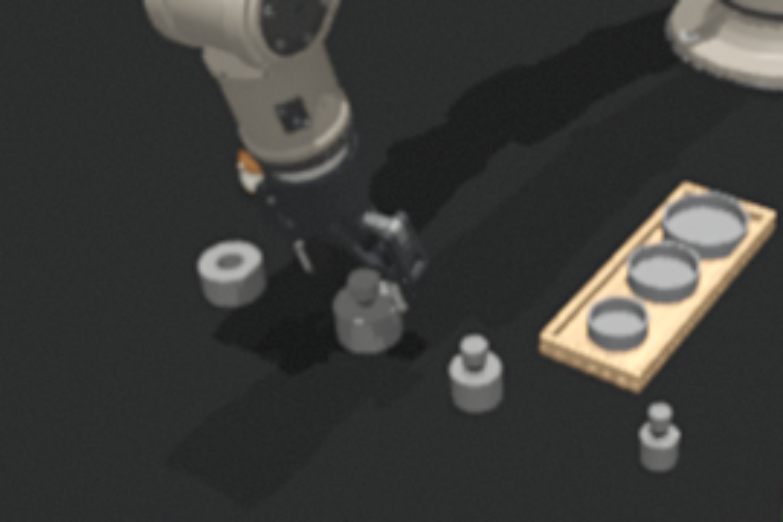

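The image shows the open fingers straddling the large knob (crop 363,285), about 5 mm off along the jaws. I'll correct that and close.

Request:
apply_moves:
  dp:
    - [-0.047,-0.006,-0.012]
    - [0,0,0]
    - [0,0,0]
    - [0,0,0]
    - [0,0,0]
    - [0,0,0]
    - [0,0,0]
    - [0,0,0]
    - [0,0,0]
    - [0,0,0]
    - [0,0,0]
    - [0,0,0]
    - [0,0,0]
    - [0,0,0]
    - [0,0,0]
    - [0,0,0]
  twist:
    - [0,0,0]
    - [0,0,0]
    - [0,0,0]
    - [0,0,0]
    - [0,0,0]
    - [0,0,0]
    - [0,0,0]
    - [0,0,0]
    - [0,0,0]
    - [0,0,0]
    - [0,0,0]
    - [0,0,0]
    - [0,0,0]
    - [0,0,0]
    - [0,0,0]
    - [0,0,0]
  jaw: [0,0,40,80,100,115,125,135,145,155,165,175,190,220,255,255]
  grip_force: 60

```text
clock: 4.75
tcp_pos: [0.6727, -0.1339, 0.21]
orientation: [1.99, -2.187, -0.275]
contact_force: [0.4, -0.7, 0.1]
grip_width: 0.0235
```

```bash
python3 -c "
from plan import *
show([.631,-.129,.15],tilt=15)"
```

```text
t 4.75 gp [ 0.6341 -0.1307  0.0602] w 0.0235 F [ 0.4 -0.7  0.1]
twist total/120deg [-0.0043 -0.001  -0.0017]  min rows 0.06576136227133955
dp total now-axes/12cm [-0.0071  0.2022 -0.7178]  goal-axes [-0.0093  0.2086 -0.7159] |d|mm 89.48673227029724 tcp goal [ 0.671 -0.133  0.299]
```

Request:
apply_moves:
  dp:
    - [0,0,0]
    - [0,0,0]
    - [0,0.02,-0.07]
    - [0,0.02,-0.07]
    - [0,0,0]
  twist:
    - [0,0,0]
    - [0,0,0]
    - [0,0,0]
    - [0,0,0]
    - [0,0,0]
  jaw: [255,255,255,255,255]

```text
clock: 5.25
tcp_pos: [0.6711, -0.1323, 0.2259]
orientation: [1.99, -2.184, -0.281]
contact_force: [0.4, 0.7, -6.4]
grip_width: 0.0236
```

```bash
python3 -c "
from plan import *
show([.631,-.129,.15],tilt=15)
f=grab('scene','g2'); a=cv2.imread('pics/g2.png')[180:270,190:310]; cv2.imwrite('pics/g2c.png',cv2.resize(a,None,fx=6,fy=6,interpolation=cv2.INTER_CUBIC))"
```

```text
t 5.25 gp [ 0.6319 -0.1288  0.0762] w 0.0236 F [ 0.4  0.7 -6.4]
twist total/120deg [-0.0022 -0.0002 -0.0011]  min rows 0.03449222386761885
dp total now-axes/12cm [ 0.0036  0.1576 -0.5926]  goal-axes [ 0.003   0.1603 -0.5918] |d|mm 73.57927961483215 tcp goal [ 0.671 -0.133  0.299]
```

View pics/g2c.png

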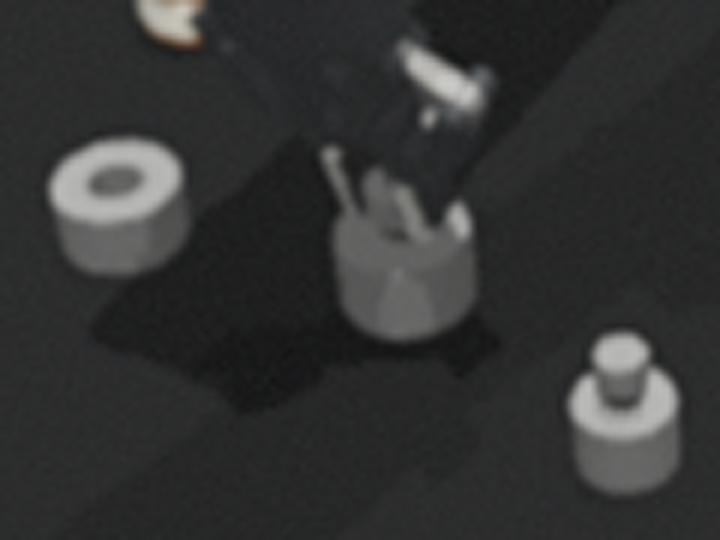

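Lifted: Fz is -6.4 N, which matches 680 g, and the image shows the weight clear of the bench and upright (crop 400,270).

```bash
python3 -c "
from plan import *
show([.394,.074,.13],tilt=15)"
```

```text
t 5.3 gp [ 0.6316 -0.1286  0.0757] w 0.0236 F [-0.6  0.2 -7.3]
twist total/120deg [-0.0019 -0.0002 -0.001 ]  min rows 0.02998918665421638
dp total now-axes/12cm [-1.4974  2.1683  0.1034]  goal-axes [-1.5018  2.1648  0.1126] |d|mm 316.45552168991657 tcp goal [0.434 0.07  0.279]
```

Request:
apply_moves:
  dp:
    - [0,0.039,-0.145]
    - [0,0.039,-0.145]
    - [0,0.039,-0.145]
    - [-0.125,0.171,0.045]
    - [-0.125,0.171,0.045]
    - [-0.125,0.171,0.045]
    - [-0.125,0.171,0.045]
    - [-0.125,0.171,0.045]
    - [-0.125,0.171,0.045]
    - [-0.125,0.171,0.045]
    - [-0.125,0.171,0.045]
    - [-0.125,0.171,0.045]
    - [-0.125,0.171,0.045]
    - [-0.125,0.171,0.045]
    - [0,0,0]
  twist:
    - [0,0,0]
    - [0,0,0]
    - [0,0,0]
    - [0,0,0]
    - [0,0,0]
    - [0,0,0]
    - [0,0,0]
    - [0,0,0]
    - [0,0,0]
    - [0,0,0]
    - [0,0,0]
    - [0,0,0]
    - [0,0,0]
    - [0,0,0]
    - [0,0,0]
  jaw: [255,255,255,255,255,255,255,255,255,255,255,255,255,255,255]

```text
clock: 6.8
tcp_pos: [0.4486, 0.0595, 0.302]
orientation: [2.002, -2.201, -0.255]
contact_force: [0.3, 0.0, -6.8]
grip_width: 0.0233
```

```bash
python3 -c "
from plan import *
show([.394,.074,.10],tilt=15);print(r.get_obs()['joints'].round(2))"
```

```text
t 6.8 gp [0.4133 0.0629 0.1515] w 0.0233 F [ 0.3  0.  -6.8]
twist total/120deg [-0.0147  0.0004 -0.0018]  min rows 0.20728218252254046
dp total now-axes/12cm [-0.0783  0.0267  0.4567]  goal-axes [-0.0787  0.0123  0.4572] |d|mm 55.69461200011525 tcp goal [0.434 0.07  0.249]
[-0.13  0.32 -0.13  2.09 -0.05  0.96 -1.9 ]
```

Request:
apply_moves:
  dp:
    - [-0.02,0.005,0.114]
    - [-0.02,0.003,0.114]
    - [-0.02,0.003,0.114]
    - [-0.02,0.003,0.114]
    - [0,0,0]
  twist:
    - [-0.015,0,-0.002]
    - [0,0,0]
    - [0,0,0]
    - [0,0,0]
    - [0,0,0]
  jaw: [255,255,255,255,255]

```text
clock: 7.3
tcp_pos: [0.4365, 0.0703, 0.2508]
orientation: [1.993, -2.183, -0.287]
contact_force: [-0.0, -0.3, -6.8]
grip_width: 0.0236
```

```bash
cat > look.py <<'E'
import sys
from plan import *
def look(tag,u0,u1,v0,v1,fx,name='scene'):
    f=grab(name,tag); a=cv2.imread(f'pics/{tag}.png')[v0:v1,u0:u1]; cv2.imwrite(f'pics/{tag}c.png',cv2.resize(a,None,fx=fx,fy=fx,interpolation=cv2.INTER_CUBIC)); return f
E
python3 -c "
from look import *
show([.394,.074,.08],tilt=15);print(r.get_obs()['joints'].round(2))
f=look('p1',300,430,130,260,4.6)
import pickle;pickle.dump(f,open('p1.pkl','wb'))"
```

```text
t 7.3 gp [0.3972 0.0743 0.1013] w 0.0236 F [-0.  -0.3 -6.8]
twist total/120deg [-0.0015  0.0013  0.0001]  min rows 0.02773508600257571
dp total now-axes/12cm [ 0.002  -0.0243  0.1781]  goal-axes [ 0.0015 -0.0249  0.178 ] |d|mm 21.571252611714783 tcp goal [0.434 0.07  0.229]
[-0.15  0.4  -0.15  2.14 -0.05  0.85 -1.91]
```

View pics/p1c.png

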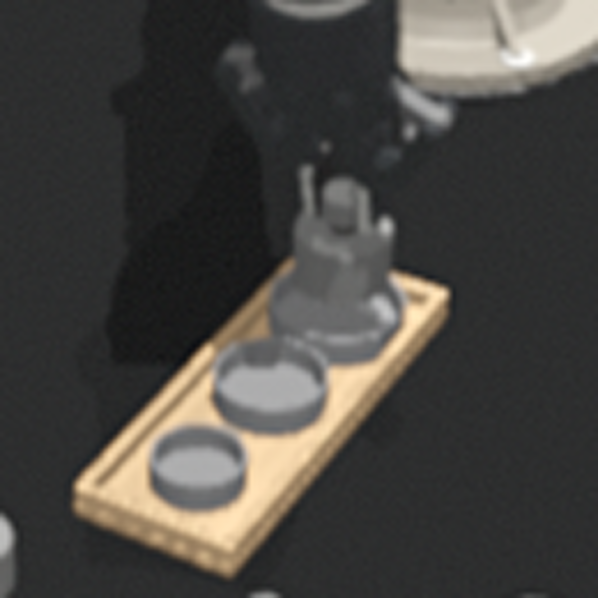

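```bash
python3 -c "
from plan import *
import pickle
f=pickle.load(open('p1.pkl','rb'))
vv,uu=np.mgrid[:400,:640];c,d=ray(f,np.c_[uu.ravel(),vv.ravel()]);P=c+d*f['z_map'].ravel()[:,None]
# pixel sanity: body front (crop 343,300)->, knob top (343,185)
for n,(x,y) in {'knobtop':(343,185),'bodyfrontmid':(343,280),'bodybottom':(343,300),'cupfloorfront':(343,320)}.items():
    u,v=int(300+x/4.6),int(130+y/4.6); print(n,(u,v),P[v*640+u].round(4))
q=P[(np.hypot(P[:,0]-.394,P[:,1]-.074)<.05)&(P[:,2]>.03)]
b=q[(q[:,2]>.046)&(q[:,2]<.068)]
print(len(b),b.min(0).round(4),b.max(0).round(4))
from meas import circ
print(circ(b[np.hypot(b[:,0]-.394,b[:,1]-.074)>.015]))
k=q[(q[:,2]>.085)&(q[:,2]<.104)&(np.hypot(q[:,0]-.394,q[:,1]-.074)<.02)]
print(len(k),k.min(0).round(4),k.max(0).round(4))
"
```

```text
knobtop (374, 170) [0.3878 0.0711 0.098 ]
bodyfrontmid (374, 190) [0.4204 0.086  0.0622]
bodybottom (374, 195) [0.4156 0.0851 0.0433]
cupfloorfront (374, 199) [0.3904 0.0767 0.0109]
150 [0.3885 0.053  0.046 ] [0.4224 0.1039 0.0675]
(array([0.39480233, 0.07615292]), np.float64(0.025170835591490994))
91 [0.3814 0.0577 0.0853] [0.4096 0.0897 0.1038]
```

Request:
apply_moves:
  dp:
    - [0,-0.013,0.05]
    - [0,-0.013,0.05]
    - [0,-0.013,0.05]
    - [0,-0.013,0.05]
    - [0,0,0]
  twist:
    - [0,0,0]
    - [0,0,0]
    - [0,0,0]
    - [0,0,0]
    - [0,0,0]
  jaw: [255,255,255,255,255]

```text
clock: 7.85
tcp_pos: [0.4395, 0.0694, 0.2263]
orientation: [1.993, -2.189, -0.283]
contact_force: [-0.3, 0.5, -7.4]
grip_width: 0.0235
```

```bash
python3 -c "
from plan import *
show([.397,.074,.070],tilt=15)"
```

```text
t 7.85 gp [0.4009 0.0736 0.0766] w 0.0235 F [-0.3  0.5 -7.4]
twist total/120deg [-0.0039  0.0021 -0.001 ]  min rows 0.06325611980993481
dp total now-axes/12cm [-0.0061  0.0072  0.0613]  goal-axes [-0.0064  0.0067  0.0614] |d|mm 7.44574993579011 tcp goal [0.437 0.07  0.219]
```

Request:
apply_moves:
  dp:
    - [-0.003,0.015,0.02]
    - [0,0.005,0.02]
    - [0,0,0]
    - [0,0,0]
  twist:
    - [-0.002,0,0]
    - [0,0,0]
    - [0,0,0]
    - [0,0,0]
  jaw: [255,255,255,255]

```text
clock: 8.25
tcp_pos: [0.4357, 0.0702, 0.2221]
orientation: [1.991, -2.186, -0.288]
contact_force: [0.4, -0.2, -6.3]
grip_width: 0.0236
```

```bash
python3 -c "
from plan import *
show([.396,.074,.070],tilt=15)"
```

```text
t 8.25 gp [0.3965 0.0745 0.0725] w 0.0236 F [ 0.4 -0.2 -6.3]
twist total/120deg [-0.0017  0.0021 -0.0009]  min rows 0.039802409033840754
dp total now-axes/12cm [-0.0012 -0.0066  0.0211]  goal-axes [-0.0012 -0.0067  0.021 ] |d|mm 2.6528634804218516 tcp goal [0.436 0.07  0.219]
```

Request:
apply_moves:
  dp:
    - [0,-0.005,0.018]
    - [0,-0.002,0.01]
    - [0,0,0]
  twist:
    - [-0.002,0,0]
    - [0,0,0]
    - [0,0,0]
  jaw: [255,255,255]

```text
clock: 8.55
tcp_pos: [0.4358, 0.0705, 0.2196]
orientation: [1.989, -2.183, -0.293]
contact_force: [0.4, -1.3, -7.3]
grip_width: 0.0235
```

```bash
python3 -c "
from plan import *
show([.396,.074,.069],tilt=15)
print(r.get_obs()['contact_force'])"
```

```text
t 8.55 gp [0.3958 0.0748 0.0702] w 0.0235 F [ 0.4 -1.3 -7.3]
twist total/120deg [ 0.0006  0.0021 -0.0008]  min rows 0.03288099122845409
dp total now-axes/12cm [ 0.0008 -0.003   0.0091]  goal-axes [ 0.0008 -0.003   0.0092] |d|mm 1.160194124246324 tcp goal [0.436 0.07  0.218]
[ 0.42043037 -1.29641637 -7.31537763]
```

Not yet in contact; stepping down about 1 mm at a time.

Request:
apply_moves:
  dp:
    - [0,-0.003,0.012]
    - [0,0,0]
    - [0,-0.002,0.008]
    - [0,0,0]
  twist:
    - [0,0,0]
    - [0,0,0]
    - [0,0,0]
    - [0,0,0]
  jaw: [255,255,255,255]

```text
clock: 8.95
tcp_pos: [0.4359, 0.0706, 0.2195]
orientation: [1.988, -2.182, -0.294]
contact_force: [-0.1, -0.5, -4.9]
grip_width: 0.0236
```

```bash
python3 -c "
from look import *
show([.396,.074,.069],tilt=15)
f=look('p2',300,430,130,260,4.6)"
```

```text
t 8.95 gp [0.3957 0.0749 0.0701] w 0.0236 F [-0.1 -0.5 -4.9]
twist total/120deg [ 0.0013  0.002  -0.0009]  min rows 0.0359463099163907
dp total now-axes/12cm [ 0.0017 -0.002   0.0083]  goal-axes [ 0.0017 -0.002   0.0083] |d|mm 1.0415332622177171 tcp goal [0.436 0.07  0.218]
```

View pics/p2c.png

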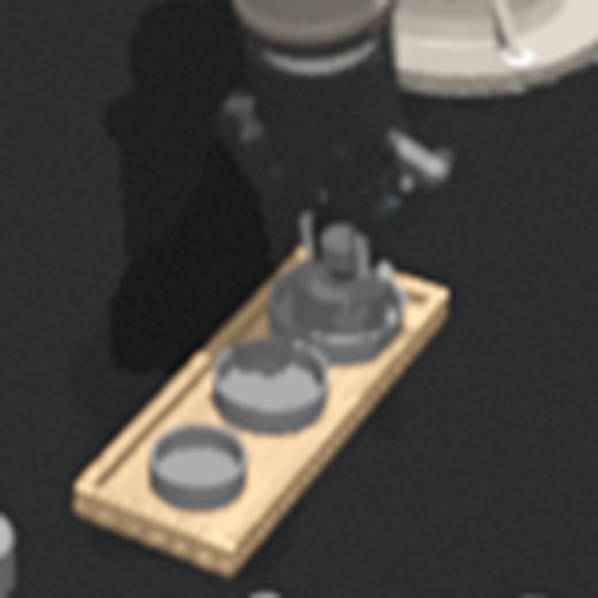

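The force is unloading to -4.9 N and the weight sits in the large cup (crop 340,300). A hair lower, then open slowly.

Request:
apply_moves:
  dp:
    - [0,-0.003,0.012]
    - [0,0,0.005]
    - [0,0,0]
    - [0,0,0]
    - [0,0,0]
    - [0,0,0]
    - [0,0,0]
    - [0,0,0]
    - [0,0,0]
  twist:
    - [-0.002,0,0]
    - [0,0,0]
    - [0,0,0]
    - [0,0,0]
    - [0,0,0]
    - [0,0,0]
    - [0,0,0]
    - [0,0,0]
    - [0,0,0]
  jaw: [255,255,255,180,165,150,130,110,100]
  grip_force: 20

```text
clock: 9.9
tcp_pos: [0.4376, 0.071, 0.2192]
orientation: [1.987, -2.182, -0.297]
contact_force: [-0.2, 0.8, 0.4]
grip_width: 0.0517
```

```bash
python3 -c "
from look import *
show([.396,.074,.069],tilt=15)
f=look('p3',300,430,130,260,4.6)"
```

```text
t 9.9 gp [0.3972 0.0755 0.07  ] w 0.0517 F [-0.2  0.8  0.4]
twist total/120deg [ 0.002   0.0026 -0.001 ]  min rows 0.04824672904293199
dp total now-axes/12cm [0.0063 0.0118 0.0101]  goal-axes [0.0062 0.0118 0.0101] |d|mm 2.0098900037620133 tcp goal [0.436 0.07  0.218]
```

View pics/p3c.png

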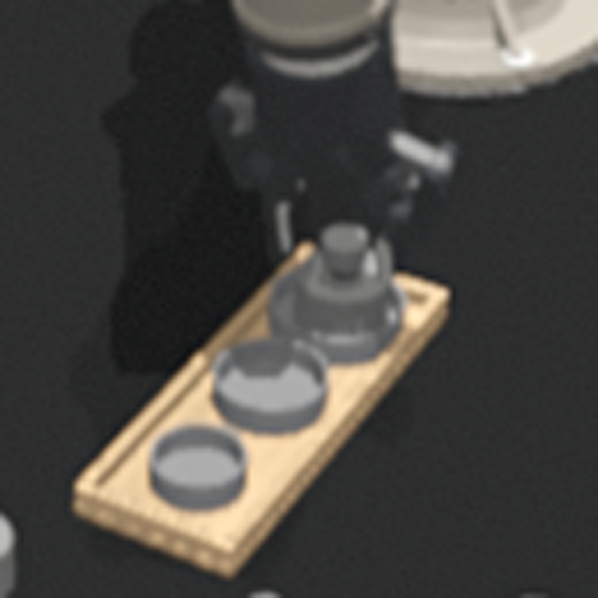

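Released and upright (knob at crop 343,240). Retreat up.

Request:
apply_moves:
  dp:
    - [0,0.02,-0.075]
    - [0,0.043,-0.161]
    - [0,0.043,-0.161]
    - [0,0.043,-0.161]
    - [0,0.043,-0.161]
    - [0,0,0]
  twist:
    - [0,0,0]
    - [0,0,0]
    - [0,0,0]
    - [0,0,0]
    - [0,0,0]
    - [0,0,0]
  jaw: [90,80,70,70,70,70]

```text
clock: 10.55
tcp_pos: [0.4378, 0.0705, 0.3144]
orientation: [1.987, -2.182, -0.297]
contact_force: [1.2, -0.4, 0.2]
grip_width: 0.0622
```

```bash
python3 -c "
from look import *
show([.659,-.011,.12],tilt=15)
f=look('p4',300,430,130,260,4.6)"
```

```text
t 10.55 gp [0.3973 0.075  0.1652] w 0.0622 F [ 1.2 -0.4  0.2]
twist total/120deg [ 0.0023  0.0026 -0.0009]  min rows 0.049768204671630505
dp total now-axes/12cm [ 0.5034 -2.2519 -0.2289]  goal-axes [ 0.5091 -2.252  -0.2155] |d|mm 278.26196489992617 tcp goal [ 0.699 -0.015  0.269]
```

Request:
apply_moves:
  dp:
    - [0.051,-0.226,-0.022]
    - [0.051,-0.226,-0.022]
    - [0.051,-0.226,-0.022]
    - [0.051,-0.226,-0.022]
    - [0.051,-0.226,-0.022]
    - [0.051,-0.226,-0.022]
    - [0.051,-0.226,-0.022]
    - [0.051,-0.226,-0.022]
    - [0.051,-0.226,-0.022]
    - [0.051,-0.226,-0.022]
    - [0,0,0]
    - [0,0,0]
  twist:
    - [0.002,0.002,0]
    - [0,0,0]
    - [0,0,0]
    - [0,0,0]
    - [0,0,0]
    - [0,0,0]
    - [0,0,0]
    - [0,0,0]
    - [0,0,0]
    - [0,0,0]
    - [0,0,0]
    - [0,0,0]
  jaw: [70,70,70,70,70,70,70,70,70,70,70,70]

```text
clock: 11.8
tcp_pos: [0.7032, -0.0182, 0.252]
orientation: [1.979, -2.165, -0.303]
contact_force: [-0.1, 0.3, 0.5]
grip_width: 0.062
```

```bash
python3 -c "
from look import *
show([.659,-.011,.08],tilt=15)"
```

```text
t 11.8 gp [ 0.6603 -0.0149  0.1034] w 0.062 F [-0.1  0.3  0.5]
twist total/120deg [ 0.0096 -0.0019  0.0002]  min rows 0.1366811210061601
dp total now-axes/12cm [-0.0272 -0.0154  0.1914]  goal-axes [-0.0264 -0.0115  0.1918] |d|mm 23.270064031617565 tcp goal [ 0.699 -0.015  0.229]
```

Correct, then descend to gp z of about 0.055.

Request:
apply_moves:
  dp:
    - [-0.026,-0.012,0.064]
    - [0,0,0.064]
    - [0,0,0.064]
    - [0,0,0]
  twist:
    - [0.0096,0,0]
    - [0,0,0]
    - [0,0,0]
    - [0,0,0]
  jaw: [70,70,70,70]

```text
clock: 12.2
tcp_pos: [0.6953, -0.0135, 0.2269]
orientation: [1.989, -2.172, -0.288]
contact_force: [-0.0, 0.1, 1.0]
grip_width: 0.0622
```

```bash
python3 -c "
from look import *
show([.659,-.011,.055],tilt=15)"
```

```text
t 12.2 gp [ 0.6546 -0.0105  0.0776] w 0.0622 F [-0.   0.1  1. ]
twist total/120deg [ 0.0024 -0.0021  0.001 ]  min rows 0.04628501230895557
dp total now-axes/12cm [ 0.0058 -0.0785  0.1723]  goal-axes [ 0.0064 -0.0776  0.1727] |d|mm 22.73538682930389 tcp goal [ 0.699 -0.015  0.204]
```

Request:
apply_moves:
  dp:
    - [0.002,-0.028,0.043]
    - [0.002,-0.026,0.043]
    - [0.002,-0.024,0.043]
    - [0,0,0.038]
    - [0,0,0]
  twist:
    - [0.0024,-0.002,0]
    - [0,0,0]
    - [0,0,0]
    - [0,0,0]
    - [0,0,0]
  jaw: [70,70,70,70,70]

```text
clock: 12.7
tcp_pos: [0.6993, -0.0148, 0.2037]
orientation: [1.993, -2.178, -0.287]
contact_force: [-0.1, 0.2, -0.7]
grip_width: 0.062
```

```bash
python3 -c "
from look import *
show([.659,-.011,.055],tilt=15)
look('m1',230,350,180,280,6)"
```

```text
t 12.7 gp [ 0.6595 -0.0111  0.0542] w 0.062 F [-0.1  0.2 -0.7]
twist total/120deg [-0.0002  0.0001  0.0009]  min rows 0.013455024489897405
dp total now-axes/12cm [-0.0009  0.0052 -0.0051]  goal-axes [-0.0009  0.0052 -0.0051] |d|mm 0.8880191987114788 tcp goal [ 0.699 -0.015  0.204]
```

View pics/m1c.png

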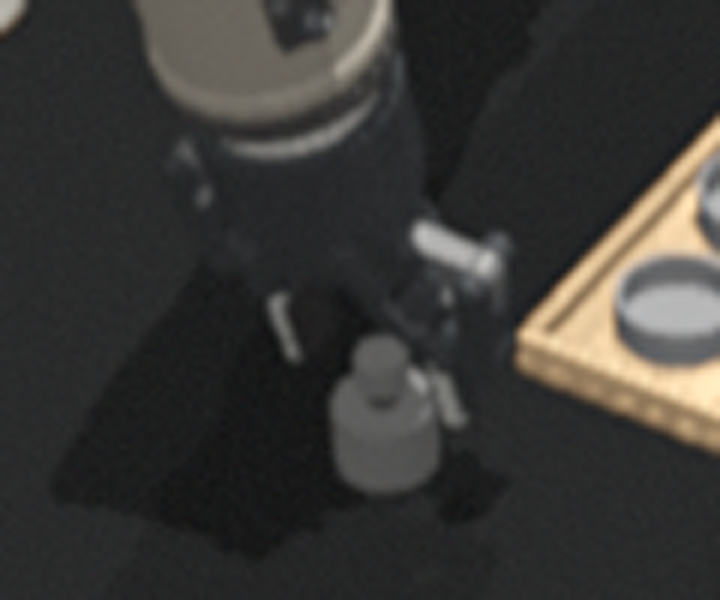

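The fingers straddle the medium knob (crop 380,360). Raise about 2 mm for tip swing, then close.

Request:
apply_moves:
  dp:
    - [-0.001,0.007,-0.016]
    - [0,0,0]
    - [0,0,0]
    - [0,0,0]
    - [0,0,0]
    - [0,0,0]
    - [0,0,0]
    - [0,0,0]
    - [0,0,0]
    - [0,0,0]
    - [0,0,0]
    - [0,0,0]
  twist:
    - [0,0,0]
    - [0,0,0]
    - [0,0,0]
    - [0,0,0]
    - [0,0,0]
    - [0,0,0]
    - [0,0,0]
    - [0,0,0]
    - [0,0,0]
    - [0,0,0]
    - [0,0,0]
    - [0,0,0]
  jaw: [70,100,120,135,150,160,170,180,190,220,255,255]
  grip_force: 60

```text
clock: 13.95
tcp_pos: [0.6996, -0.0154, 0.2078]
orientation: [1.993, -2.18, -0.284]
contact_force: [0.1, -0.8, 0.8]
grip_width: 0.0174
```

```bash
python3 -c "
from look import *
show([.659,-.011,.055],tilt=15)"
```

```text
t 13.95 gp [ 0.6602 -0.0118  0.0582] w 0.0174 F [ 0.1 -0.8  0.8]
twist total/120deg [-0.0014 -0.0001  0.0006]  min rows 0.021721739591129732
dp total now-axes/12cm [-0.0056 -0.0006  0.0285]  goal-axes [-0.0056 -0.0007  0.0285] |d|mm 3.486682365885647 tcp goal [ 0.699 -0.015  0.204]
```

Request:
apply_moves:
  dp:
    - [0,0.02,-0.08]
    - [0,0.02,-0.08]
    - [0,0.04,-0.14]
    - [0,0.04,-0.14]
    - [0,0,0]
  twist:
    - [0,0,0]
    - [0,0,0]
    - [0,0,0]
    - [0,0,0]
    - [0,0,0]
  jaw: [255,255,255,255,255]

```text
clock: 14.45
tcp_pos: [0.6989, -0.0146, 0.2665]
orientation: [1.994, -2.179, -0.286]
contact_force: [1.3, 0.2, -3.6]
grip_width: 0.0176
```

```bash
python3 -c "
from look import *
show([.471,.067,.118],tilt=15)"
```

```text
t 14.45 gp [ 0.6594 -0.011   0.117 ] w 0.0176 F [ 1.3  0.2 -3.6]
twist total/120deg [-0.001   0.0002  0.001 ]  min rows 0.019352987602141585
dp total now-axes/12cm [-0.5084  1.5661  0.4087]  goal-axes [-0.5054  1.5663  0.4118] |d|mm 203.58661457445294 tcp goal [0.511 0.063 0.267]
```

Held: Fz is -3.6 N, matching about 340 g.

Request:
apply_moves:
  dp:
    - [-0.051,0.157,0.041]
    - [-0.051,0.157,0.041]
    - [-0.051,0.157,0.041]
    - [-0.051,0.157,0.041]
    - [-0.051,0.157,0.041]
    - [-0.051,0.157,0.041]
    - [-0.051,0.157,0.041]
    - [-0.051,0.157,0.041]
    - [-0.051,0.157,0.041]
    - [-0.051,0.157,0.041]
    - [0,0,0]
  twist:
    - [0,0,0]
    - [0,0,0]
    - [0,0,0]
    - [0,0,0]
    - [0,0,0]
    - [0,0,0]
    - [0,0,0]
    - [0,0,0]
    - [0,0,0]
    - [0,0,0]
    - [0,0,0]
  jaw: [255,255,255,255,255,255,255,255,255,255,255]

```text
clock: 15.55
tcp_pos: [0.5035, 0.0661, 0.2715]
orientation: [1.999, -2.186, -0.275]
contact_force: [0.1, 1.0, -2.4]
grip_width: 0.0172
```

```bash
python3 -c "
from look import *
show([.471,.067,.095],tilt=15)"
```

```text
t 15.55 gp [0.4655 0.0697 0.1215] w 0.0172 F [ 0.1  1.  -2.4]
twist total/120deg [-0.0061  0.0006  0.0007]  min rows 0.08633189941947143
dp total now-axes/12cm [ 0.0172 -0.1169  0.2028]  goal-axes [ 0.0168 -0.1195  0.2013] |d|mm 28.16442940451022 tcp goal [0.511 0.063 0.244]
```

Request:
apply_moves:
  dp:
    - [0.004,-0.03,0.05]
    - [0.004,-0.03,0.05]
    - [0.004,-0.03,0.05]
    - [0.004,-0.03,0.05]
    - [0,0,0]
  twist:
    - [-0.006,0,0]
    - [0,0,0]
    - [0,0,0]
    - [0,0,0]
    - [0,0,0]
  jaw: [255,255,255,255,255]

```text
clock: 16.05
tcp_pos: [0.5143, 0.062, 0.2428]
orientation: [1.992, -2.183, -0.285]
contact_force: [0.1, -0.7, -2.9]
grip_width: 0.017
```

```bash
cat > wpos.py <<'E'
from look import *
from meas import circ
def wpos(f,x,y,zlo,zhi,Rb):
    vv,uu=np.mgrid[:400,:640];c,d=ray(f,np.c_[uu.ravel(),vv.ravel()]);P=c+d*f['z_map'].ravel()[:,None]
    b=P[(np.hypot(P[:,0]-x,P[:,1]-y)<Rb+.012)&(P[:,2]>zlo)&(P[:,2]<zhi)]
    print(len(b),'body circle',circ(b) if len(b)>5 else None,b.min(0).round(4),b.max(0).round(4))
E
python3 -c "
from wpos import *
show([.471,.067,.068],tilt=15)
f=look('p5',300,430,130,260,4.6)
wpos(f,.471,.067,.042,.062,.02)"
```

```text
t 16.05 gp [0.4749 0.0659 0.0932] w 0.017 F [ 0.1 -0.7 -2.9]
twist total/120deg [-0.0016  0.0008 -0.0002]  min rows 0.02481540325286232
dp total now-axes/12cm [-0.008  -0.0255  0.2115]  goal-axes [-0.0084 -0.0262  0.2114] |d|mm 25.587266482038537 tcp goal [0.511 0.063 0.217]
102 body circle (array([0.47413069, 0.06702012]), np.float64(0.01813029887753396)) [0.4676 0.0522 0.0422] [0.4952 0.0865 0.0618]
```

View pics/p5c.png

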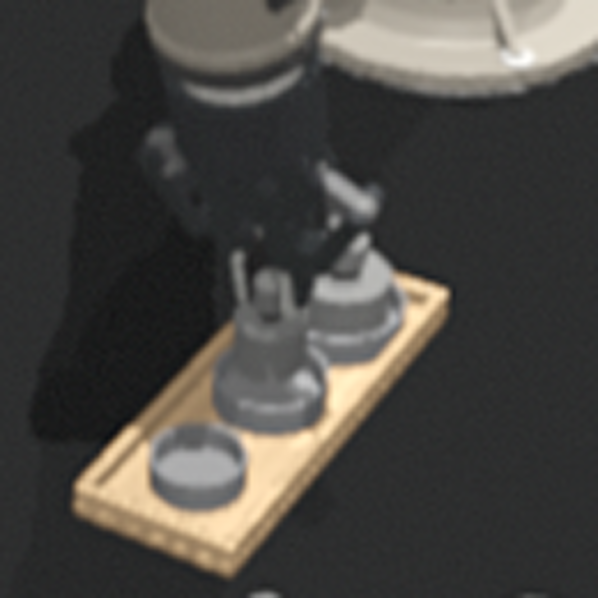

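The medium weight hangs upright over its cup (crop 270,345), 3 mm off in x. I'll correct that and lower.

Request:
apply_moves:
  dp:
    - [0,-0.003,0.042]
    - [0,-0.004,0.042]
    - [0,-0.004,0.042]
    - [0,-0.004,0.042]
    - [0,0,0]
    - [0,0,0]
  twist:
    - [-0.0016,0,0]
    - [0,0,0]
    - [0,0,0]
    - [0,0,0]
    - [0,0,0]
    - [0,0,0]
  jaw: [255,255,255,255,255,255]

```text
clock: 16.7
tcp_pos: [0.5106, 0.0626, 0.2213]
orientation: [1.99, -2.181, -0.289]
contact_force: [0.6, 0.2, -2.5]
grip_width: 0.0172
```

```bash
python3 -c "
from wpos import *
show([.472,.066,.068],tilt=15)"
```

```text
t 16.7 gp [0.4707 0.0665 0.0719] w 0.0172 F [ 0.6  0.2 -2.5]
twist total/120deg [ 0.0002  0.0009 -0.0001]  min rows 0.01287805671920835
dp total now-axes/12cm [ 0.0006 -0.0189  0.0284]  goal-axes [ 0.0006 -0.0189  0.0284] |d|mm 4.095570795404148 tcp goal [0.512 0.062 0.217]
```

Request:
apply_moves:
  dp:
    - [0,-0.006,0.014]
    - [0,-0.006,0.014]
    - [0,0,0]
    - [0,-0.002,0.008]
    - [0,0,0]
  twist:
    - [0,0,0]
    - [0,0,0]
    - [0,0,0]
    - [0,0,0]
    - [0,0,0]
  jaw: [255,255,255,255,255]

```text
clock: 17.2
tcp_pos: [0.5117, 0.0625, 0.2177]
orientation: [1.991, -2.182, -0.288]
contact_force: [0.4, 0.7, -2.8]
grip_width: 0.0177
```

```bash
python3 -c "
from wpos import *
show([.472,.066,.068],tilt=15)"
```

```text
t 17.2 gp [0.4719 0.0665 0.0682] w 0.0177 F [ 0.4  0.7 -2.8]
twist total/120deg [-0.0004  0.001  -0.0002]  min rows 0.015558749953986957
dp total now-axes/12cm [ 0.0011 -0.0024  0.0017]  goal-axes [ 0.0011 -0.0024  0.0017] |d|mm 0.3751665963283545 tcp goal [0.512 0.062 0.217]
```

Request:
apply_moves:
  dp:
    - [0,-0.003,0.012]
    - [0,0,0]
    - [0,-0.002,0.01]
    - [0,0,0]
  twist:
    - [0,0,0]
    - [0,0,0]
    - [0,0,0]
    - [0,0,0]
  jaw: [255,255,255,255]

```text
clock: 17.6
tcp_pos: [0.5123, 0.0624, 0.2177]
orientation: [1.991, -2.183, -0.288]
contact_force: [0.5, -0.1, -4.0]
grip_width: 0.0176
```

```bash
python3 -c "
from wpos import *
show([.472,.066,.068],tilt=15)
f=look('p6',300,430,130,260,4.6)"
```

```text
t 17.6 gp [0.4727 0.0663 0.0682] w 0.0176 F [ 0.5 -0.1 -4. ]
twist total/120deg [-0.0008  0.0011 -0.0004]  min rows 0.020242145108361743
dp total now-axes/12cm [0.0004 0.003  0.0028]  goal-axes [0.0004 0.0029 0.0028] |d|mm 0.4887515102955108 tcp goal [0.512 0.062 0.217]
```

View pics/p6c.png

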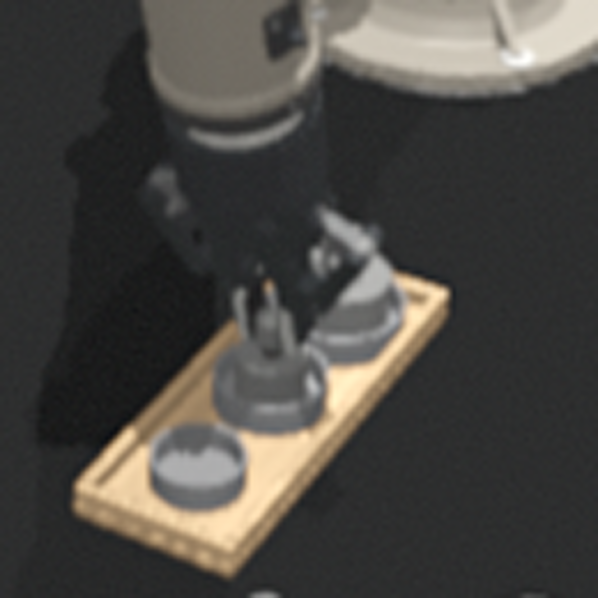

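Request:
apply_moves:
  dp:
    - [0,-0.005,0.02]
    - [0,-0.003,0.012]
  twist:
    - [0,0,0]
    - [0,0,0]
  jaw: [255,255]

```text
clock: 17.85
tcp_pos: [0.5127, 0.0622, 0.2173]
orientation: [1.989, -2.182, -0.289]
contact_force: [-4.3, -0.9, 14.8]
grip_width: 0.0178
```

```bash
python3 -c "
from wpos import *
show([.472,.066,.068],tilt=15)
print(r.get_obs()['contact_force'])"
```

```text
t 17.85 gp [0.4728 0.0662 0.0679] w 0.0178 F [-4.3 -0.9 14.8]
twist total/120deg [ 0.      0.001  -0.0006]  min rows 0.01595004565742008
dp total now-axes/12cm [-0.0005  0.0069  0.001 ]  goal-axes [-0.0005  0.0069  0.001 ] |d|mm 0.8423231985711039 tcp goal [0.512 0.062 0.217]
[-4.25246908 -0.90376892 14.79318925]
```

Firm contact with the floor. Open.

Request:
apply_moves:
  dp:
    - [0,0,0]
    - [0,0,0]
    - [0,0,0]
    - [0,0,0]
    - [0,0,0]
    - [0,0,0]
    - [0,0,0]
    - [0,0.02,-0.075]
    - [0,0.043,-0.161]
    - [0,0.043,-0.161]
    - [0,0.043,-0.161]
    - [0,0.043,-0.161]
    - [0,0,0]
  twist:
    - [0,0,0]
    - [0,0,0]
    - [0,0,0]
    - [0,0,0]
    - [0,0,0]
    - [0,0,0]
    - [0,0,0]
    - [0,0,0]
    - [0,0,0]
    - [0,0,0]
    - [0,0,0]
    - [0,0,0]
    - [0,0,0]
  jaw: [255,190,180,165,150,130,120,120,120,120,120,120,120]
  grip_force: 20

```text
clock: 19.15
tcp_pos: [0.5128, 0.0623, 0.3119]
orientation: [1.99, -2.182, -0.289]
contact_force: [0.1, -0.2, 0.9]
grip_width: 0.0449
```

```bash
python3 -c "
from wpos import *
show([.659,.145,.12],tilt=15)
f=look('p7',300,430,130,260,4.6)
wpos(f,.471,.067,.024,.038,.02)
wpos(f,.394,.074,.026,.042,.027)"
```

```text
t 19.15 gp [0.473  0.0663 0.1624] w 0.0449 F [ 0.1 -0.2  0.9]
twist total/120deg [-0.0001  0.0011 -0.0005]  min rows 0.016845289432166476
dp total now-axes/12cm [-0.7985 -1.5247 -0.0406]  goal-axes [-0.7968 -1.5256 -0.0427] |d|mm 206.59688892900962 tcp goal [0.699 0.141 0.269]
132 body circle (array([0.46944772, 0.06659162]), np.float64(0.025651156423979155)) [0.4419 0.0361 0.0241] [0.5013 0.0985 0.0379]
147 body circle (array([0.39016598, 0.07422548]), np.float64(0.03052439664562078)) [0.3647 0.0354 0.026 ] [0.4328 0.1122 0.0418]
```

View pics/p7c.png

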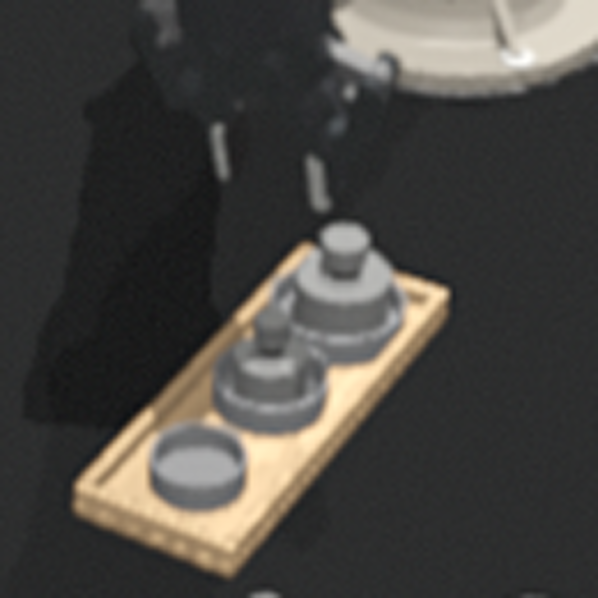

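Both weights stand in their cups, knobs at crop (343,240) and (270,330). Now the small weight.

Request:
apply_moves:
  dp:
    - [-0.1,-0.19,-0.005]
    - [-0.1,-0.19,-0.005]
    - [-0.1,-0.19,-0.005]
    - [-0.1,-0.19,-0.005]
    - [-0.1,-0.19,-0.005]
    - [-0.1,-0.19,-0.005]
    - [-0.1,-0.19,-0.005]
    - [-0.1,-0.19,-0.005]
    - [0,0,0]
    - [0,0,0]
  twist:
    - [0,0,0]
    - [0,0,0]
    - [0,0,0]
    - [0,0,0]
    - [0,0,0]
    - [0,0,0]
    - [0,0,0]
    - [0,0,0]
    - [0,0,0]
    - [0,0,0]
  jaw: [100,90,90,90,90,90,90,90,90,90]

```text
clock: 20.2
tcp_pos: [0.6999, 0.1428, 0.2552]
orientation: [1.977, -2.171, -0.299]
contact_force: [-0.6, -0.0, -0.7]
grip_width: 0.055
```

```bash
python3 -c "
from wpos import *
show([.659,.145,.08],tilt=15)"
```

```text
t 20.2 gp [0.6576 0.1461 0.1064] w 0.055 F [-0.6 -0.  -0.7]
twist total/120deg [ 0.0074 -0.0017 -0.0014]  min rows 0.10878551427374156
dp total now-axes/12cm [ 0.0119 -0.0517  0.2082]  goal-axes [ 0.0128 -0.0484  0.209 ] |d|mm 25.787003236914718 tcp goal [0.699 0.141 0.229]
```

Request:
apply_moves:
  dp:
    - [0.005,-0.016,0.07]
    - [0.004,-0.016,0.07]
    - [0.004,-0.016,0.07]
    - [0,0,0]
  twist:
    - [0.007,-0.002,-0.001]
    - [0,0,0]
    - [0,0,0]
    - [0,0,0]
  jaw: [90,90,90,90]

```text
clock: 20.6
tcp_pos: [0.696, 0.1398, 0.2269]
orientation: [1.985, -2.178, -0.29]
contact_force: [-0.4, -1.0, -0.3]
grip_width: 0.0552
```

```bash
python3 -c "
from wpos import *
show([.659,.145,.053],tilt=15)"
```

```text
t 20.6 gp [0.6554 0.1433 0.0777] w 0.0552 F [-0.4 -1.  -0.3]
twist total/120deg [ 0.0023 -0.0006 -0.001 ]  min rows 0.035880095652588075
dp total now-axes/12cm [-0.0158 -0.0754  0.1907]  goal-axes [-0.0154 -0.0745  0.1911] |d|mm 24.684843484020597 tcp goal [0.699 0.141 0.202]
```

Request:
apply_moves:
  dp:
    - [-0.004,-0.026,0.048]
    - [-0.004,-0.026,0.048]
    - [-0.004,-0.022,0.048]
    - [-0.004,0,0.04]
    - [0,0,0]
  twist:
    - [0.0023,0,-0.001]
    - [0,0,0]
    - [0,0,0]
    - [0,0,0]
    - [0,0,0]
  jaw: [90,90,90,90,90]

```text
clock: 21.1
tcp_pos: [0.6993, 0.1413, 0.2016]
orientation: [1.99, -2.179, -0.285]
contact_force: [-0.2, -0.2, -0.3]
grip_width: 0.0553
```

```bash
python3 -c "
from wpos import *
show([.659,.145,.053],tilt=15)
look('s1',300,420,200,300,6)"
```

```text
t 21.1 gp [0.6594 0.1447 0.0522] w 0.0553 F [-0.2 -0.2 -0.3]
twist total/120deg [-0.0002 -0.0005 -0.0001]  min rows 0.00810444299975384
dp total now-axes/12cm [-0.0005  0.0049 -0.0056]  goal-axes [-0.0005  0.0049 -0.0056] |d|mm 0.8965286221372065 tcp goal [0.699 0.141 0.202]
```

View pics/s1c.png

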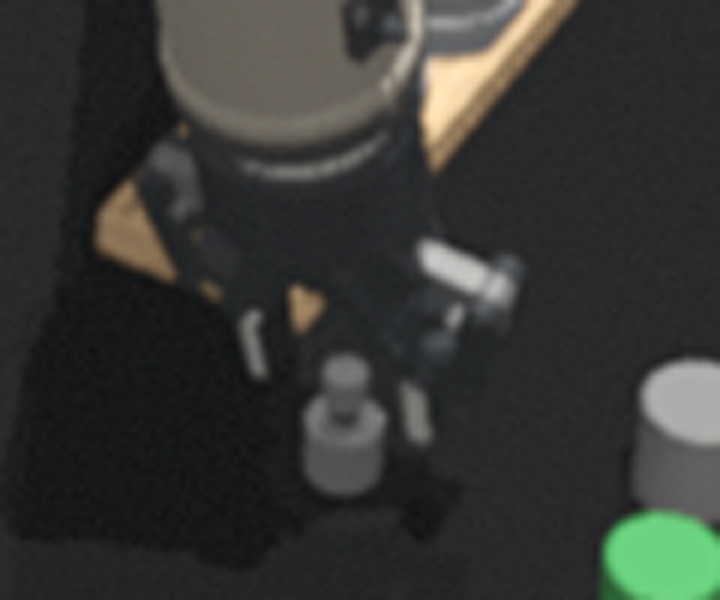

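The fingers are centred on the small knob (crop 345,375). Close, then lift.

Request:
apply_moves:
  dp:
    - [0,0.005,-0.012]
    - [0,0,0]
    - [0,0,0]
    - [0,0,0]
    - [0,0,0]
    - [0,0,0]
    - [0,0,0]
    - [0,0,0]
    - [0,0,0]
    - [0,0,0]
    - [0,0,0]
    - [0,0,0]
  twist:
    - [0,0,0]
    - [0,0,0]
    - [0,0,0]
    - [0,0,0]
    - [0,0,0]
    - [0,0,0]
    - [0,0,0]
    - [0,0,0]
    - [0,0,0]
    - [0,0,0]
    - [0,0,0]
    - [0,0,0]
  jaw: [110,125,140,150,160,170,180,190,200,220,255,255]
  grip_force: 50

```text
clock: 22.35
tcp_pos: [0.6997, 0.1412, 0.2053]
orientation: [1.991, -2.181, -0.283]
contact_force: [-0.4, 0.3, 0.6]
grip_width: 0.0136
```

```bash
python3 -c "
from wpos import *
show([.5485,.060,.11],tilt=15)"
```

```text
t 22.35 gp [0.6603 0.1447 0.0557] w 0.0136 F [-0.4  0.3  0.6]
twist total/120deg [-0.0014 -0.0002 -0.0001]  min rows 0.0204569179598429
dp total now-axes/12cm [ 0.7885  0.9469 -0.2159]  goal-axes [ 0.7882  0.9477 -0.2134] |d|mm 150.11484767687818 tcp goal [0.588 0.056 0.259]
```

Request:
apply_moves:
  dp:
    - [0,0.02,-0.08]
    - [0,0.02,-0.08]
    - [0,0.04,-0.14]
    - [0,0.04,-0.14]
    - [0,0,0]
  twist:
    - [0,0,0]
    - [0,0,0]
    - [0,0,0]
    - [0,0,0]
    - [0,0,0]
  jaw: [255,255,255,255,255]

```text
clock: 22.85
tcp_pos: [0.6994, 0.1414, 0.2652]
orientation: [1.992, -2.182, -0.283]
contact_force: [0.4, -0.1, -0.3]
grip_width: 0.0139
```

```bash
python3 -c "
from wpos import *
show([.5495,.060,.105],tilt=15)
look('s2',300,420,180,280,6)"
```

```text
t 22.85 gp [0.6601 0.145  0.1156] w 0.0139 F [ 0.4 -0.1 -0.3]
twist total/120deg [-0.0017 -0.     -0.    ]  min rows 0.02409694175124573
dp total now-axes/12cm [0.7891 0.7981 0.3033]  goal-axes [0.7891 0.7971 0.3061] |d|mm 139.51245733831294 tcp goal [0.589 0.056 0.254]
```

View pics/s2c.png

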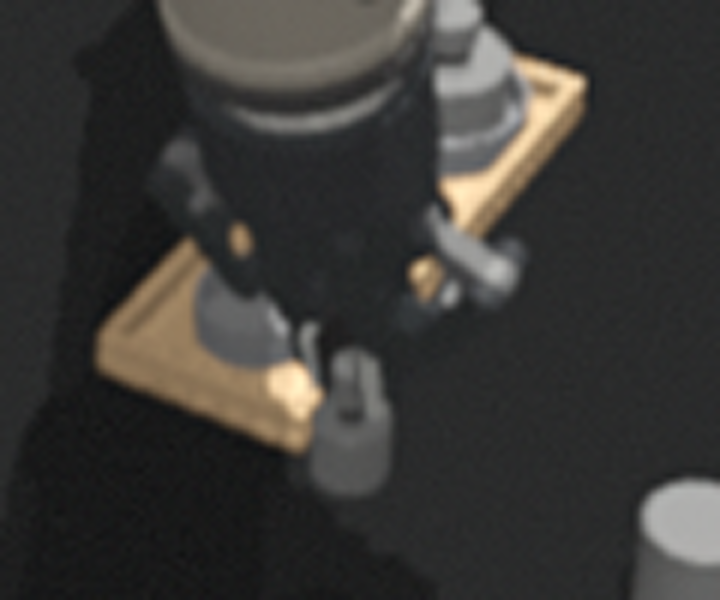

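The small weight is held upright (crop 350,450). Carry it to the narrow cup.

Request:
apply_moves:
  dp:
    - [0.112,0.113,0.038]
    - [0.112,0.113,0.038]
    - [0.112,0.113,0.038]
    - [0.112,0.113,0.038]
    - [0.112,0.113,0.038]
    - [0.112,0.113,0.038]
    - [0.112,0.113,0.038]
    - [0,0,0]
    - [0,0,0]
  twist:
    - [0,0,0]
    - [0,0,0]
    - [0,0,0]
    - [0,0,0]
    - [0,0,0]
    - [0,0,0]
    - [0,0,0]
    - [0,0,0]
    - [0,0,0]
  jaw: [255,255,255,255,255,255,255,255,255]

```text
clock: 23.8
tcp_pos: [0.5853, 0.0541, 0.2553]
orientation: [1.992, -2.178, -0.285]
contact_force: [0.9, 0.9, -1.6]
grip_width: 0.0136
```

```bash
python3 -c "
from wpos import *
show([.5495,.060,.09],tilt=15)"
```

```text
t 23.8 gp [0.5456 0.0576 0.1058] w 0.0136 F [ 0.9  0.9 -1.6]
twist total/120deg [-0.0004 -0.0004  0.0005]  min rows 0.01056328113080165
dp total now-axes/12cm [-0.022  -0.065   0.1195]  goal-axes [-0.022  -0.065   0.1195] |d|mm 16.5379146252346 tcp goal [0.589 0.056 0.239]
```

Request:
apply_moves:
  dp:
    - [-0.008,-0.022,0.04]
    - [-0.008,-0.022,0.04]
    - [-0.008,-0.022,0.04]
    - [0,0,0]
  twist:
    - [0,0,0]
    - [0,0,0]
    - [0,0,0]
    - [0,0,0]
  jaw: [255,255,255,255]

```text
clock: 24.2
tcp_pos: [0.5914, 0.0589, 0.2376]
orientation: [1.995, -2.178, -0.285]
contact_force: [-0.8, -0.5, -1.8]
grip_width: 0.0135
```

```bash
python3 -c "
from wpos import *
show([.5495,.060,.066],tilt=15)
f=look('s3',300,430,160,260,6)
wpos(f,.5485,.060,.040,.056,.014)"
```

```text
t 24.2 gp [0.5519 0.0625 0.0881] w 0.0135 F [-0.8 -0.5 -1.8]
twist total/120deg [-0.001   0.0001  0.0017]  min rows 0.027368064366725137
dp total now-axes/12cm [ 0.0228 -0.0328  0.1825]  goal-axes [ 0.0226 -0.0332  0.1824] |d|mm 22.41289181849663 tcp goal [0.589 0.056 0.215]
62 body circle (array([0.55231084, 0.063567  ]), np.float64(0.011881192458593764)) [0.5472 0.0518 0.0405] [0.5663 0.0776 0.0559]
```

View pics/s3c.png

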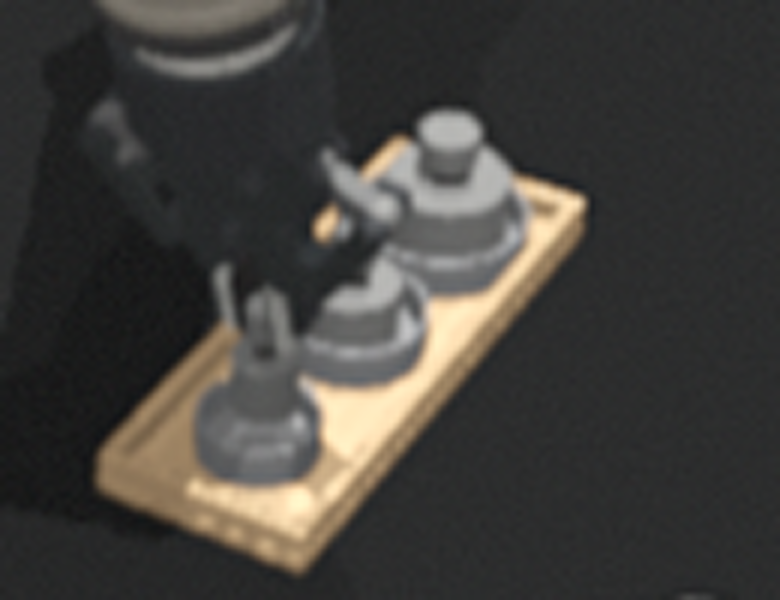

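The small weight hangs over its cup, about 3 mm off (crop 265,390). Correct, then lower.

Request:
apply_moves:
  dp:
    - [0.02,0.014,0.015]
    - [0,0,0]
    - [0,-0.008,0.035]
    - [0,-0.009,0.035]
    - [0,-0.009,0.035]
    - [0,0,0]
    - [0,0,0]
  twist:
    - [0,0,0.001]
    - [0,0,0]
    - [0,0,0]
    - [0,0,0]
    - [0,0,0]
    - [0,0,0]
    - [0,0,0]
  jaw: [255,255,255,255,255,255,255]

```text
clock: 24.95
tcp_pos: [0.5889, 0.0566, 0.2224]
orientation: [1.993, -2.18, -0.285]
contact_force: [0.5, -0.2, -1.3]
grip_width: 0.0136
```

```bash
python3 -c "
from wpos import *
show([.549,.060,.066],tilt=15)"
```

```text
t 24.95 gp [0.5494 0.0602 0.0729] w 0.0136 F [ 0.5 -0.2 -1.3]
twist total/120deg [-0.0012  0.0001  0.0006]  min rows 0.019108537712151232
dp total now-axes/12cm [ 0.0019 -0.015   0.056 ]  goal-axes [ 0.0018 -0.0151  0.0559] |d|mm 6.955417251538174 tcp goal [0.589 0.056 0.215]
```

Request:
apply_moves:
  dp:
    - [0,-0.005,0.02]
    - [0,-0.005,0.02]
    - [0,-0.005,0.02]
    - [0,0,0]
  twist:
    - [-0.001,0,0]
    - [0,0,0]
    - [0,0,0]
    - [0,0,0]
  jaw: [255,255,255,255]

```text
clock: 25.35
tcp_pos: [0.5891, 0.0566, 0.2151]
orientation: [1.992, -2.179, -0.286]
contact_force: [0.2, -0.0, 1.3]
grip_width: 0.0134
```

```bash
python3 -c "
from wpos import *
show([.549,.060,.066],tilt=15)"
```

```text
t 25.35 gp [0.5494 0.0602 0.0656] w 0.0134 F [ 0.2 -0.   1.3]
twist total/120deg [-0.0005  0.0001  0.0006]  min rows 0.011205119670653324
dp total now-axes/12cm [ 0.0018  0.0025 -0.0022]  goal-axes [ 0.0019  0.0025 -0.0022] |d|mm 0.4592070525388361 tcp goal [0.589 0.056 0.215]
```

Fz has gone positive and gp z is at the predicted floor value. Confirm contact, then release and retreat.

Request:
apply_moves:
  dp:
    - [0,-0.004,0.016]
    - [0,0,0]
    - [0,0,0]
    - [0,0,0]
    - [0,0,0]
    - [0,0,0]
    - [0,0,0]
    - [0,0,0]
    - [0,0.02,-0.075]
    - [0,0.043,-0.161]
    - [0,0.043,-0.161]
    - [0,0.043,-0.161]
    - [0,0.043,-0.161]
    - [0,0.043,-0.161]
    - [-0.2,-0.1,-0.1]
    - [-0.2,-0.1,-0.1]
    - [-0.2,-0.1,-0.1]
    - [0,0,0]
  twist:
    - [0,0,0]
    - [0,0,0]
    - [0,0,0]
    - [0,0,0]
    - [0,0,0]
    - [0,0,0]
    - [0,0,0]
    - [0,0,0]
    - [0,0,0]
    - [0,0,0]
    - [0,0,0]
    - [0,0,0]
    - [0,0,0]
    - [0,0,0]
    - [0,0,0]
    - [0,0,0]
    - [0,0,0]
    - [0,0,0]
  jaw: [255,255,200,190,180,165,150,140,140,140,140,140,140,140,140,140,140,140]
  grip_force: 20

```text
clock: 27.15
tcp_pos: [0.6408, 0.1251, 0.3619]
orientation: [1.991, -2.184, -0.285]
contact_force: [-0.4, 0.4, -1.0]
grip_width: 0.0385
```

```bash
python3 -c "
from wpos import *
from meas import *
show([.549,.060,.066],tilt=15)
f=look('e1',180,480,150,320,2.6); f2=look('e2',180,480,130,290,2.6,'top')
for nm,f in(('scene',f),('top',f2)):
    Z=f['z_map'];vv,uu=np.mgrid[:400,:640];c,d=ray(f,np.c_[uu.ravel(),vv.ravel()]);P=c+d*Z.ravel()[:,None]
    for n,x,y,h in(('s',.5485,.0603,.06),('m',.4712,.0673,.064),('l',.3936,.0744,.068),('ring',.634,-.268,.03),('cyl',.6136,.2616,.044)):
        q=P[(np.hypot(P[:,0]-x,P[:,1]-y)<.033)&(abs(P[:,2]-h)<.006)]
        if len(q): print(nm,n,len(q),((q[:,:2].min(0)+q[:,:2].max(0))/2).round(4),q.mean(0).round(4),'top z exp',h)
"
```

```text
t 27.15 gp [0.6015 0.129  0.2123] w 0.0385 F [-0.4  0.4 -1. ]
twist total/120deg [-0.0019  0.001  -0.0007]  min rows 0.031530817717408954
dp total now-axes/12cm [0.6122 0.0543 1.2754]  goal-axes [0.6096 0.05   1.2769] |d|mm 169.89680593665764 tcp goal [0.589 0.056 0.215]
scene s 37 [0.5501 0.0605] [0.5508 0.061  0.0593] top z exp 0.06
scene m 46 [0.4721 0.0673] [0.4739 0.0671 0.0637] top z exp 0.064
scene l 1 [0.395  0.0647] [0.395  0.0647 0.0672] top z exp 0.068
scene ring 241 [ 0.6335 -0.2688] [ 0.6346 -0.2666  0.0301] top z exp 0.03
scene cyl 230 [0.6148 0.2616] [0.6166 0.2613 0.0433] top z exp 0.044
top ring 253 [ 0.6339 -0.2681] [ 0.6337 -0.268   0.0298] top z exp 0.03
top cyl 176 [0.6131 0.2611] [0.6138 0.2605 0.0443] top z exp 0.044
```

View pics/e1c.png

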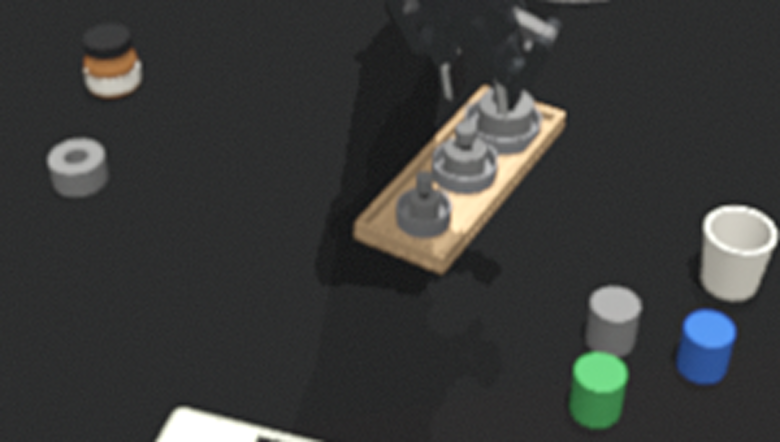

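View pics/e2c.png

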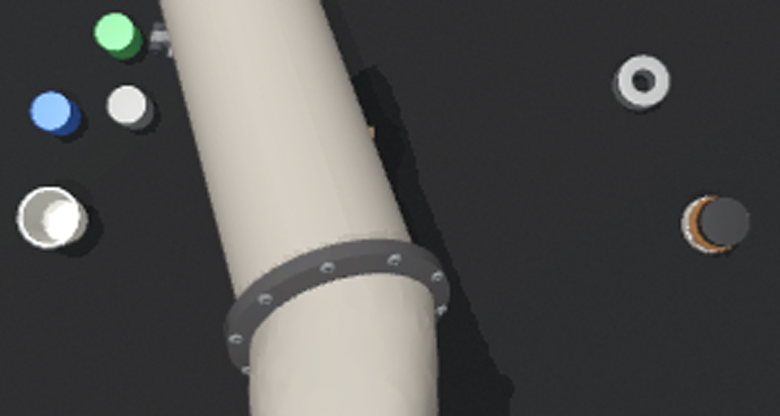

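Small and medium are confirmed on the floor of their cups. The arm hides the large one, so I'll move it aside and look again.

Request:
apply_moves:
  dp:
    - [0,0,-0.2]
    - [0.3,0,0]
    - [0.3,0,0]
    - [0.3,0,0]
    - [0.3,0,0]
    - [0.3,0,0]
    - [0.3,0,0]
    - [0.3,0,0]
    - [0.3,0,0]
    - [0.3,0,0]
    - [0,0,0]
    - [0,0,0]
  twist:
    - [0,0,0]
    - [0,0,0]
    - [0,0,0]
    - [0,0,0]
    - [0,0,0]
    - [0,0,0]
    - [0,0,0]
    - [0,0,0]
    - [0,0,0]
    - [0,0,0]
    - [0,0,0]
    - [0,0,0]
  jaw: [140,140,140,140,140,140,140,140,140,140,140,140]

```text
clock: 28.45
tcp_pos: [0.5989, -0.2277, 0.3828]
orientation: [1.954, -2.189, -0.294]
contact_force: [0.8, 0.3, 1.0]
grip_width: 0.0387
```

```bash
python3 -c "
from wpos import *
o=r.get_obs();print(o['tcp_pos'],o['contact_force'],abs(o['qvel']).max())
f=look('e3',180,480,120,290,2.6); f2=look('e4',260,350,165,280,5,'top')
for nm,f in(('scene',f),('top',f2)):
    Z=f['z_map'];vv,uu=np.mgrid[:400,:640];c,d=ray(f,np.c_[uu.ravel(),vv.ravel()]);P=c+d*Z.ravel()[:,None]
    for n,x,y,h in(('s',.5485,.0603,.06),('m',.4712,.0673,.064),('l',.3936,.0744,.068),('ring',.634,-.268,.03),('cyl',.6136,.2616,.044)):
        q=P[(np.hypot(P[:,0]-x,P[:,1]-y)<.033)&(abs(P[:,2]-h)<.006)]
        if len(q): print(nm,n,len(q),((q[:,:2].min(0)+q[:,:2].max(0))/2).round(4),q.mean(0).round(4),'top z exp',h)
"
```

```text
[ 0.59890818 -0.22772901  0.38282369] [0.81909393 0.29530271 0.96857134] 0.051087926659269214
scene s 37 [0.5477 0.0612] [0.5505 0.061  0.0592] top z exp 0.06
scene m 44 [0.4729 0.0666] [0.4735 0.067  0.0637] top z exp 0.064
scene l 64 [0.392  0.0759] [0.3951 0.0772 0.0681] top z exp 0.068
scene ring 238 [ 0.6319 -0.2678] [ 0.6346 -0.2665  0.0302] top z exp 0.03
scene cyl 227 [0.6142 0.2614] [0.6165 0.2615 0.0434] top z exp 0.044
top s 31 [0.5489 0.0601] [0.5488 0.0602 0.0603] top z exp 0.06
top m 45 [0.4724 0.0659] [0.4723 0.0668 0.0635] top z exp 0.064
top l 81 [0.3925 0.0766] [0.3929 0.0762 0.0686] top z exp 0.068
top ring 20 [ 0.6402 -0.2531] [ 0.6412 -0.2501  0.0304] top z exp 0.03
top cyl 176 [0.6136 0.2614] [0.6135 0.2602 0.0444] top z exp 0.044
```

View pics/e3c.png

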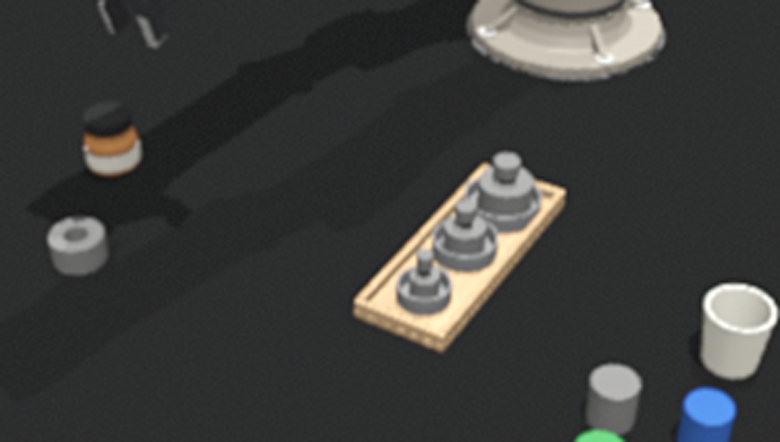

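View pics/e4c.png

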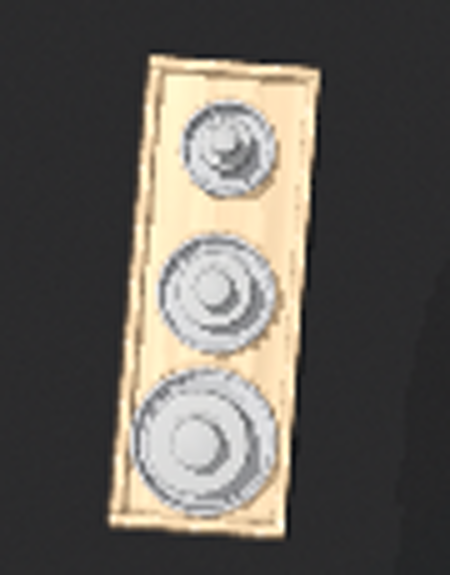

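All three weights stand upright in their cups, within about 2 mm of centre and with their tops at the expected heights. The bystanders have not moved and the arm is clear.

```bash
python3 -c "
from bench import r
print(r.hand_in())"
```

```text
the job is handed in; nothing more can be done
None
```

I put all three knobbed weights into the cups of their sizes and handed the job in at about 28.5 s of the 88 s allowed; the hand-in reported no verdict. Each weight was gripped by its knob, with the tool leaning 15° so that the near, widest cup was in reach, lowered onto the cup floor and released.

**Weights:** In both cameras, all three stand within about 2–3 mm of their cup centres. Their tops are within 1 mm of the expected heights (60, 64 and 68 mm), and they look upright.

**Look-alikes and bystanders:** The ring and plain cylinder measured within about 2 mm of where they began. The beaker and jar still stood upright where they were, but I judged that only by eye. In the last top view the arm partly hid the ring, so its final position comes from the scene view.

**What did not go exactly as expected:**
- **Force reading:** It was too noisy to show the medium weight touching down in small steps, so I pressed until it showed about 15 N before letting go.
- **Jaw width:** The opening read about 2.5 mm under the knob sizes in all three grasps.

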